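Lay the ornament blanks in their painting cradles

TASK

Put each of the four silver ornament blanks (van, house, drum, wrapped sweet) into the painting cradle whose wire outline has its shape, upright, flat on the board inside the wire and lined up with it. They are thin glass, so set each one down rather than dropping it. Leave the red paint jar and the white tumbler standing where they are.

Things in the scene. Friction and masses are not known exactly. Their poses are not given: they have to be found in the camera images.
- van: Van-shaped ornament, 88 mm long (its x, bonnet to +x), 40 mm wide (y), body 44 mm high (bonnet 26 mm), cap to 56 mm. Upright flat sides 40 mm apart along y, from 4 to 44 mm up at its middle. Silver, about 60 g, small brass hanging cap on top. Origin: centre of the underside, z up. Starts upright on the table, any heading.
- house: Cottage-shaped ornament, 48 x 48 mm square with upright walls 40 mm high on all four sides, pitched roof and chimney above them to 66 mm, cap to 70 mm; ridge along x. Silver, about 60 g, small brass hanging cap on top. Origin: centre of the underside, z up. Starts upright on the table, any heading.
- drum: Drum-shaped ornament, upright cylinder 52 mm in diameter and 44 mm high, cap to 56 mm. Silver, about 60 g, small brass hanging cap on top. Origin: centre of the underside, z up. Starts upright on the table, any heading.
- candy: Wrapped-sweet-shaped ornament, 92 mm long (x): a block 42 mm long, 38 mm wide (y) and 40 mm high in the middle, a narrow neck and a fan-shaped twist, 33 mm wide, 34 mm high, at each end; cap to 52 mm. Hold it by the block's flat sides, 38 mm apart. Silver, about 60 g, small brass hanging cap on top. Origin: centre of the underside, z up. Starts upright on the table, any heading.
- cradle_long: Cradle for the van: board 130 (x) x 84 (y) mm, plain rectangular outline 104 x 56 mm inside, long along x; the van may face either way along it. Fixed. White board 8 mm thick with a dark steel-wire outline standing 4 mm above it (wire 6 mm thick), about 6 to 8 mm clear of the ornament. Origin: under the outline's centre, at table level, z up; the ornament rests 8 mm above it.
- cradle_square: Cradle for the house: board 96 x 96 mm, square outline 64 mm inside, sides along x and y; any of the four quarter turns will do. Fixed. White board 8 mm thick with a dark steel-wire outline standing 4 mm above it (wire 6 mm thick), about 6 to 8 mm clear of the ornament. Origin: under the outline's centre, at table level, z up; the ornament rests 8 mm above it.
- cradle_round: Cradle for the drum: board 96 x 96 mm, circular outline 68 mm in diameter inside. Fixed. White board 8 mm thick with a dark steel-wire outline standing 4 mm above it (wire 6 mm thick), about 6 to 8 mm clear of the ornament. Origin: under the outline's centre, at table level, z up; the ornament rests 8 mm above it.
- cradle_candy: Cradle for the sweet: board 130 (x) x 84 (y) mm, outline of a wrapped sweet (wide middle, two pinched necks, flared ends), 108 mm long inside, along x; either way round. Fixed. White board 8 mm thick with a dark steel-wire outline standing 4 mm above it (wire 6 mm thick), about 6 to 8 mm clear of the ornament. Origin: under the outline's centre, at table level, z up; the ornament rests 8 mm above it.
- paint_jar: Bystander: red paint jar with a white lid, 48 mm in diameter, 60 mm high, loose, among the work. Origin: centre of the underside.
- tumbler: Bystander: small white cup without a handle, 52 mm in diameter, 65 mm high, loose, among the work. Origin: centre of the underside.

How it is judged:
By the outcome, as a careful person would: the job done as asked, in the order asked, and still so for the second after the job is handed in, with the robot touching nothing.
It also fails if it takes over 112 s, if anything falls off the work surface, if the arm or the gripper's body presses on something with over 40 N, if the wrist force passes 120 N, or if a joint passes its speed limit or range.

ROBOT

A 7-joint arm with a two-finger parallel gripper is mounted at the origin on the work surface. World frame = base frame: x ahead of the robot, y to its left, z up, the work surface at z = 0. Lengths are in m, angles in degrees, forces in N, time in s.
With the tool pointing down it reaches from about 0.425 to 0.875 m from the base axis. Payload 4.7 kg.
Tool frame: the origin (TCP) lies midway between the tips of the shut fingers; the grasp point (between the pads) lies 19 mm behind it; z points along the fingers, x is the direction in which the jaws open and shut, and the axes are right-handed (so a half turn about z gives the same grasp; the last joint's range is limited). The gripper opens to 87 mm and grips with 3 to 60 N. Pads are 19 mm wide; open, the fingers measure 117 mm over their backs; the gripper's body (75 mm by 190 mm) begins 51 mm behind the grasp point.
Start: joints at [-66.457, 18.392, -4.016, 83.108, 1.295, 78.541, -3.26], TCP at [0.251, 0.6, 0.223] pointing down, gripper open.
Joint ranges: [-163.93, 163.93], [-17.29, 119.83], [-79.2, 71.16], [3.27, 140.29], [-89.18, 269.18], [5.43, 117.66], [-154.24, 154.24]. Speed limits (degrees/s): [147.25, 147.25, 180, 180, 180, 180, 180].

INTERFACE

Orientations are given as [roll, pitch, yaw] about the fixed x, y, z axes, in that order (R = Rz(yaw) Ry(pitch) Rx(roll)).
In Python, from cell import telemetry, optics, env gives the robot as it stands.
- The arm moves only by the tool arm_command, never from a script. Its arguments are lists of equal length, an entry for each row: "translation": the shift along the tool's x, y, z in cm, a list of three; "twist": the turn about the tool's z in degrees. In form: {"translation": [[x, y, z], ...], "twist": [twist, ...]}. A call has 1 to 10 rows; each row shifts and turns the pose as measured when the row begins, along the tool's axes as they then stand; what a row does not reach is not made up. A row lasts 1/8 s, in which the tool goes at most 62.5 mm and 10.7 degrees, less where a joint would pass 70% of its speed; a pose out of reach is approached as far as the arm can. A call is refused whole if a number of a shift passes 6.25 or a number of a turn 10.7, either way. A call with a gripper value outside its range is refused whole. "grip" is the opening in per cent of the stroke, from 0 (shut) to 100 (fully open), set as the call begins (left out, the last holds). The fingers move at their own pace and stop on an object; "force" is the grip in N (left out, the last holds). Time passes only in rows, so rows that do not move let the fingers close. It gives the time, the measured TCP pose, the force and the opening at its end, in the units of the state.
- telemetry.get_obs(): the state, without advancing time (a new reading comes with each control period).
- optics.read_camera(name): name is "scene" or "top" or "wrist"; returns a dict with "img" (400x640x3 uint8, blue, green, red), "fx", "fy", "cx", "cy" (pixels), "dist" ([k1, k2, p1, p2, k3] as OpenCV has them; the pictures are not rectified), "extrinsics" (4x4, takes a point from camera to world coordinates); the wrist camera has in their place "hand_eye" (4x4, takes a point from camera to tool coordinates, whose origin is the TCP and whose axes are the tool frame's). Camera axes: x right, y up, looking along -z (the intrinsics and any distortion apply to the point x, -y, -z); pixel columns grow to the right and rows downward; lengths in m; the calibration is good to about 2 mm. A picture is of the moment at which its call begins: read the wrist's pose just before it. There is no depth.
- env.sign_off(): hands the job in, once; it reports no verdict.
The state is a dict: "time_s": time; "qpos": joint angles; "joint_velocities": joint speeds; "effort": joint torques, N m; "tool_pos": TCP position; "tool_rot": TCP orientation; "force": force on the tool from outside, world axes, zero at the start; "wrist_torque": the same for the moment, N m; "grip_width": finger opening in m.
Only numpy, scipy, OpenCV 4.12 (cv2) and the standard library are available. Lean on these libraries where they do the work, as an engineer would, in place of code of your own. Each camera call takes 0.05 s, during which the arm holds its last target. There are 200 camera calls.

## Working session

There is one attempt and no reset: what is moved stays moved. The work goes in short steps, Python scripts to look and compute and a tool call to move; the robot and the scene stay as the last step left them, time stands still between calls to the robot, and variables do not carry over. Pictures are saved under pics/ and viewed, about 12 in all and at most 16, crops included, and the job is handed in when it is done.

Besides the shell and the picture viewer there is one more tool, called after "Call:" as name(argument=value, ...) on one line, values as JSON. arm_command: Moves the arm, as the interface text tells. Its arguments: {"type":"object","properties":{"translation":{"type":"array","items":{"type":"array","items":{"type":"number"}}},"twist":{"type":"array","items":{"type":"number"}},"grip":{"type":"number"},"force":{"type":"number"}},"required":["translation","twist"]}

```bash
ls; mkdir -p pics
cat > h.py <<'E'
import numpy as np, cv2
from cell import telemetry, optics, env
from scipy.spatial.transform import Rotation as R
def cam(name):
    o=telemetry.get_obs(); c=optics.read_camera(name)
    if name=="wrist":
        T=np.eye(4); T[:3,:3]=R.from_euler('xyz',o['tool_rot'],degrees=True).as_matrix(); T[:3,3]=o['tool_pos']
        c['T']=T@np.array(c['hand_eye'])
    else: c['T']=np.array(c['extrinsics'])
    c['K']=np.array([[c['fx'],0,c['cx']],[0,c['fy'],c['cy']],[0,0,1]],float); c['D']=np.array(c['dist'],float)
    return c
def ray(c,uv,z):
    uv=np.array(uv,float).reshape(-1,1,2)
    p=cv2.undistortPoints(uv,c['K'],c['D']).reshape(-1,2)
    d=np.c_[p[:,0],-p[:,1],-np.ones(len(p))]@c['T'][:3,:3].T
    o=c['T'][:3,3]; return o+d*((z-o[2])/d[:,2])[:,None]
def proj(c,P):
    P=np.array(P,float).reshape(-1,3); q=(P-c['T'][:3,3])@c['T'][:3,:3]
    q=q*[1,-1,-1]; return cv2.projectPoints(q,np.zeros(3),np.zeros(3),c['K'],c['D'])[0].reshape(-1,2)
E
python3 - <<'E'
from h import *
print(telemetry.get_obs())
for n in("top","scene"):
    c=cam(n); cv2.imwrite(f"pics/{n}0.png",c['img']); print(n,c['T'].round(3).tolist(),c['K'].tolist(),c['D'])
E
```

```text
pics
{'time_s': 0.0, 'qpos': array([-66.45711694,  18.43876945,  -4.01556171,  83.17674027,
         1.29557993,  78.54184093,  -3.25971258]), 'joint_velocities': array([-0.15676783, -0.06291112, -0.05711456,  0.08701905, -0.08060571,
        0.05360736, -0.04430176]), 'effort': array([-2.05126685e-05, -4.91289961e+01, -4.03777175e-01, -3.12537432e+01,
       -6.38970709e-02,  4.34494636e-02,  1.78511141e-04]), 'tool_pos': array([0.25103366, 0.5989436 , 0.22144872]), 'tool_rot': array([1.79993519e+02, 1.12070024e-01, 6.72673328e+01]), 'force': array([-0.22737985,  0.02052158,  0.28775723]), 'wrist_torque': array([-0.02150564,  0.04299392,  0.01659343]), 'grip_width': 0.08709575468600204}
top [[0.015, 0.992, -0.127, 0.372], [-1.0, 0.015, 0.002, -0.012], [0.004, 0.127, 0.992, 1.234], [0.0, 0.0, 0.0, 1.0]] [[405.50028459051157, 0.0, 318.6987803458363], [0.0, 405.50028459051157, 201.56733253685283], [0.0, 0.0, 1.0]] [-0.01376863  0.          0.          0.          0.        ]
scene [[0.686, -0.566, 0.457, 1.025], [0.728, 0.538, -0.425, -0.467], [-0.005, 0.625, 0.781, 0.903], [0.0, 0.0, 0.0, 1.0]] [[375.0804046200985, 0.0, 320.3759990382723], [0.0, 375.0804046200985, 199.39082314049327], [0.0, 0.0, 1.0]] [-0.00150412  0.          0.          0.          0.        ]
```

View pics/top0.png

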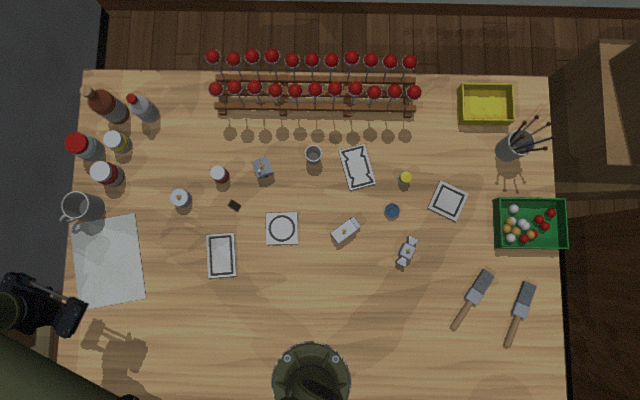

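View pics/scene0.png

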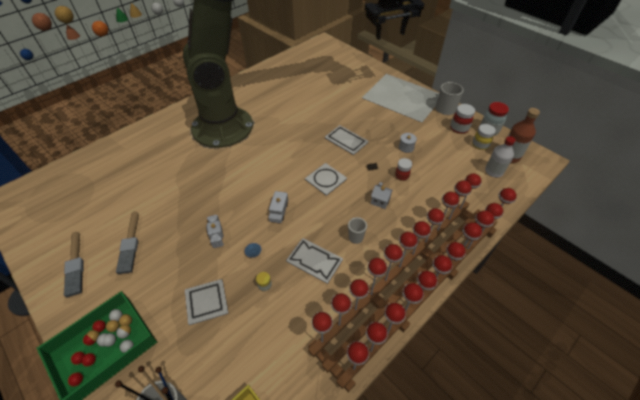

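The top view (rows down = −x, columns right = −y) shows:
- **Ornaments:** drum (180,198), house (263,168), van (345,232), sweet (406,251).
- **Cradles:** long (221,255), round (282,228), sweet (357,167), square (448,201).
- **Bystanders:** jar (220,175), tumbler (313,155).

Next I measure the boards and rough ornament poses.

Run:
```python
from h import *
c=cam("top"); im=c['img']
big=cv2.resize(im[135:285,165:475],None,fx=2.55,fy=2.55,interpolation=cv2.INTER_CUBIC); cv2.imwrite("pics/top1.png",big)
hsv=cv2.cvtColor(im,cv2.COLOR_BGR2HSV)
m=((hsv[...,1]<70)&(hsv[...,2]>110)).astype(np.uint8)*255
for n,(u,v) in dict(long=(221,255),round=(282,228),candy=(357,167),square=(448,201)).items():
    w=np.zeros_like(m); w[v-28:v+28,u-24:u+24]=m[v-28:v+28,u-24:u+24]
    cs=cv2.findContours(w,cv2.RETR_EXTERNAL,cv2.CHAIN_APPROX_NONE)[0]; k=max(cs,key=cv2.contourArea)
    P=ray(c,k.reshape(-1,2),0.008)[:,:2]
    (cx,cy),s,a=cv2.minAreaRect((P*1000).astype(np.float32)); print(n,round(cx,1),round(cy,1),np.round(s,1),round(a,1),'r',round(np.hypot(cx,cy)))
for n,(u,v),z in [("drum",(180,198),.044),("house",(263,168),.05),("van",(345,232),.044),("sweet",(406,251),.04),("jar",(220,174),.06),("tumbler",(313,153),.065)]:
    print(n,(ray(c,(u,v),z)[0,:2]*1000).round())
```

```text
long 363.2 276.3 [130.5  86.8] 5.6 r 456
round 446.3 94.9 [97.5 96.4] 1.8 r 456
candy 640.2 -131.2 [130.2  86.1] 15.9 r 654
square 539.0 -411.1 [96.5 96.4] 64.9 r 678
drum [528. 396.]
house [621. 152.]
van [435. -93.]
sweet [ 382. -273.]
jar [599. 277.]
tumbler [666.   4.]
```

View pics/top1.png

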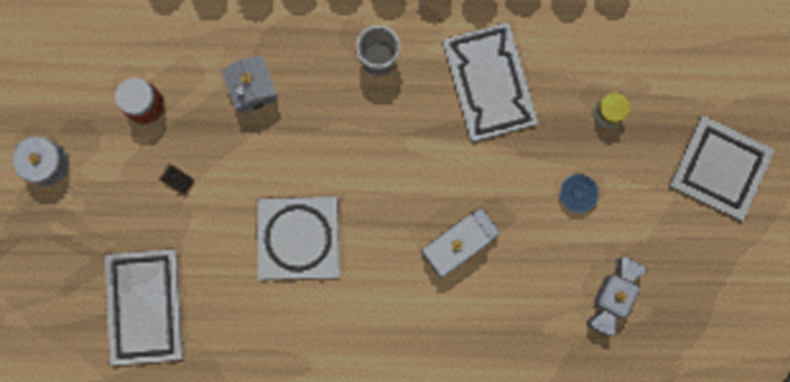

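```bash
cat >> h.py <<'E'
def go(x,y,z,yaw=None,step=5.0,n=None):
    "print rows (tool axes, cm / deg) from here to world mm target; yaw modulo 180 nearest"
    o=telemetry.get_obs(); p=np.array(o['tool_pos'])*100; yw=o['tool_rot'][2]
    d=np.array([x,y,z])/10-p; t=0 if yaw is None else (yaw-yw+90)%180-90
    if n is None: n=max(1,int(np.ceil(max(np.linalg.norm(d)/step,abs(t)/9))))
    rows=[];tw=[]
    for i in range(n):
        a=np.radians(yw+t*i/n); s=d/n
        rows.append([round(float(v),2) for v in (s[0]*np.cos(a)+s[1]*np.sin(a), s[0]*np.sin(a)-s[1]*np.cos(a), -s[2])]); tw.append(round(-t/n,2))
    print(n,rows,tw)
E
python3 - <<'E'
from h import *
c=cam("wrist"); print(np.array(c['hand_eye']).round(3).tolist(),c['fx'],c['D'])
go(500,396,230,37)
E
```

```text
[[1.0, 0.0, -0.0, -0.001], [0.0, -0.962, -0.272, -0.074], [-0.0, 0.272, -0.962, -0.163], [0.0, 0.0, 0.0, 1.0]] 284.79285745109377 [-0.01044515  0.          0.          0.          0.        ]
7 [[-1.3, 4.4, -0.12], [-0.97, 4.49, -0.12], [-0.63, 4.55, -0.12], [-0.28, 4.58, -0.12], [0.06, 4.59, -0.12], [0.41, 4.57, -0.12], [0.75, 4.53, -0.12]] [np.float64(4.32), np.float64(4.32), np.float64(4.32), np.float64(4.32), np.float64(4.32), np.float64(4.32), np.float64(4.32)]
```

Call:
arm_command(translation=[[-1.3, 4.4, 0], [-1, 4.5, 0], [-0.6, 4.5, 0], [-0.3, 4.6, 1], [0.1, 4.6, 2], [0.4, 4.6, 3], [0.75, 4.5, 3], [0, 0, 0]], twist=[4.3, 4.3, 4.3, 4.3, 4.3, 4.3, 4.3, 0], grip=100, force=12)

```text
time_s: 1.2
tool_pos: [0.5049, 0.389, 0.1274]
tool_rot: [180.0, 0.1, 36.4]
force: [-0.2, -0.1, 0.2]
grip_width: 0.0872
```

Run:
```python
from h import *
o=telemetry.get_obs(); print(o['tool_pos'],o['tool_rot'],o['qpos'].round(0))
c=cam("wrist"); cv2.imwrite("pics/w0.png",c['img']); np.save("w0.npy",c['T'])
print(proj(c,[[.528,.396,0],[.528,.396,.056]]))
```

```text
[0.50491609 0.38900278 0.12737169] [1.79965104e+02 1.20540214e-01 3.63671636e+01] [-47.  20.   9.  92.  -3.  68.  -1.]
[[339.43474649 195.56771217]
 [344.15633822 213.06738885]]
```

View pics/w0.png

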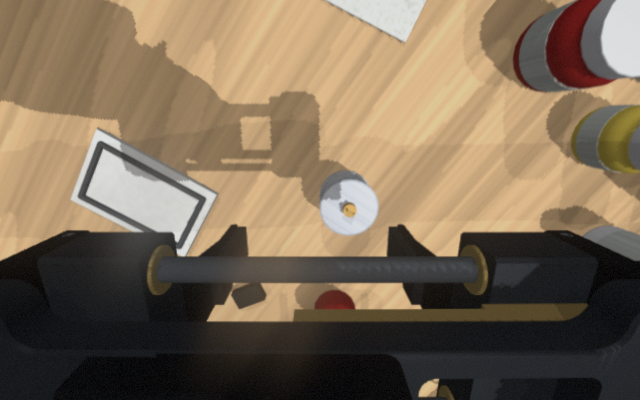

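```bash
cat >> h.py <<'E'
def silver(c,uv,r,smax=60,vmin=60):
    hsv=cv2.cvtColor(c['img'],cv2.COLOR_BGR2HSV); m=((hsv[...,1]<smax)&(hsv[...,2]>vmin)).astype(np.uint8)
    w=np.zeros_like(m); cv2.circle(w,tuple(int(v) for v in uv),r,1,-1); m=m*w
    k=max(cv2.findContours(m,cv2.RETR_EXTERNAL,cv2.CHAIN_APPROX_NONE)[0],key=cv2.contourArea)
    f=np.zeros_like(m); cv2.drawContours(f,[k],-1,1,-1)
    br=f*((hsv[...,1]>110)&(hsv[...,0]>8)&(hsv[...,0]<35)).astype(np.uint8)
    ys,xs=np.nonzero(br); return k.reshape(-1,2),(np.array([xs.mean(),ys.mean()]) if len(xs) else None),len(xs)
E
python3 - <<'E'
from h import *
c=cam("wrist")
k,b,n=silver(c,(349,205),50)
print("cap",b,n,ray(c,b,.052)*1000)
P=ray(c,k,.044)[:,:2]*1000
print("circ",cv2.minEnclosingCircle(P.astype(np.float32)), P.min(0),P.max(0))
t=cam("top"); k,b,n=silver(t,(180,198),14); print(b,n, b is not None and ray(t,b,.052)*1000)
c['img'][k[:,1]*0,0]=0
k,_,_=silver(c,(349,205),50); im=c['img'].copy(); cv2.drawContours(im,[k.reshape(-1,1,2)],-1,(0,0,255),1); cv2.imwrite("pics/chk.png",cv2.resize(im[150:260,280:420],None,fx=4,fy=4))
E
```

```text
cap [347.66393443 213.03278689] 122 [[530.57753928 400.29111688  52.        ]]
circ ((528.5155029296875, 402.5653991699219), 31.576675415039062) [498.28424652 372.85503636] [558.8732159  429.91668642]
[178. 197.] 9 [[530.0081114  399.52912923  52.        ]]
```

View pics/chk.png

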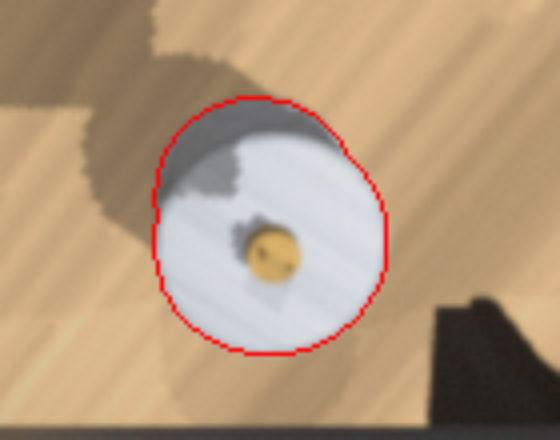

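Run:
```python
from h import *
go(530,400,127,None); go(530,400,11,None,n=4)
```

```text
1 [[2.48, 1.42, 0.39]] [0.0]
4 [[0.62, 0.35, 3.0], [0.62, 0.35, 3.0], [0.62, 0.35, 3.0], [0.62, 0.35, 3.0]] [0.0, 0.0, 0.0, 0.0]
```

Call:
arm_command(translation=[[2.5, 1.4, 0], [0, 0, 3], [0, 0, 3], [0, 0, 3], [0, 0, 2.8], [0, 0, 0.2]], twist=[0, 0, 0, 0, 0, 0])

```text
time_s: 2.1
tool_pos: [0.5246, 0.4192, 0.0164]
tool_rot: [-179.2, -1.0, 38.2]
force: [0.5, 0.6, -1.3]
grip_width: 0.0872
```

Call:
arm_command(translation=[[0, 0, 0], [0, 0, 0], [0, 0, 0], [0, 0, 0], [0, 0, 0]], twist=[0, 0, 0, 0, 0], grip=40)

```text
time_s: 2.72
tool_pos: [0.5257, 0.4234, 0.0223]
tool_rot: [-179.1, -1.5, 38.4]
force: [-1.2, -1.1, 0.2]
grip_width: 0.045
```

Run:
```python
from h import *
o=telemetry.get_obs()
for k in o: print(k,np.round(o[k],4))
c=cam("wrist"); cv2.imwrite("pics/w1.png",c['img'])
o=telemetry.get_obs();print(o['tool_pos'],o['tool_rot'])
```

```text
time_s 2.725
qpos [-46.6466  29.1464   7.777   92.6294  -5.5088  57.0717   1.4344]
joint_velocities [ 0.0011 -0.2557 -0.0476 -0.0937  0.021   0.1193  0.0397]
effort [ 6.77000e-02 -5.47427e+01  2.64370e+00 -2.76152e+01 -6.76000e-02
 -1.96300e-01  4.20000e-03]
tool_pos [0.5257 0.4234 0.0223]
tool_rot [-179.1179   -1.4715   38.3762]
force [-1.2165 -1.1377  0.1519]
wrist_torque [-0.1254  0.1044 -0.0111]
grip_width 0.045
[0.52569324 0.42341707 0.02228785] [-179.11981068   -1.47013979   38.37617291]
```

View pics/w1.png

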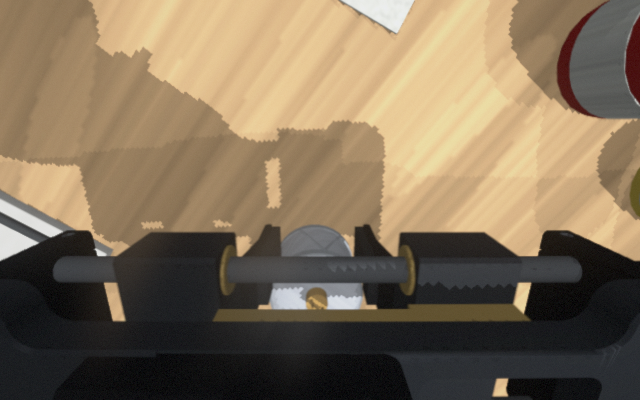

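The cap at (316,298) sits about 13 mm ahead of the finger line: the descent drifted along −tool y and tilted slightly. I'll open, then correct with small steps and watch how the arm responds.

Call:
arm_command(translation=[[0, 0, 0], [0, 0, 0], [0, 0, 0], [0, 0, 0]], twist=[0, 0, 0, 0], grip=100)

```text
time_s: 3.28
tool_pos: [0.5261, 0.4231, 0.0222]
tool_rot: [-179.1, -1.5, 38.4]
force: [0.7, -0.1, 0.7]
grip_width: 0.0735
```

Run:
```python
from h import *
c=cam("wrist"); hsv=cv2.cvtColor(c['img'],cv2.COLOR_BGR2HSV)
w=(hsv[...,1]>110)&(hsv[...,0]>8)&(hsv[...,0]<35)
k,b,n=silver(c,(316,290),45); print(b,n)
m=np.zeros_like(w);m[285:306,295:335]=1; ys,xs=np.nonzero(w&m&(np.arange(400)[:,None]<307)); b=np.array([xs.mean(),ys.mean()]);print(b,len(xs),ray(c,b,.054)*1000)
t=cam("top");k,b,n=silver(t,(180,198),14); print(b,n, b is not None and ray(t,b,.052)*1000)
o=telemetry.get_obs();print(o['tool_pos'],o['tool_rot'],o['grip_width'])
```

```text
None 0
[318.18972332 298.49011858] 253 [[538.08223585 406.51392183  54.        ]]
[177.5 193.5] 4 [[540.39217412 401.6211525   52.        ]]
[0.52605295 0.42311618 0.02221665] [-179.14139501   -1.47756401   38.35776119] 0.08114986516843449
```

Call:
arm_command(translation=[[0, 0.6, 0.3], [0, 0.6, 0.3], [0, 0.6, 0.3], [0, 0, 0]], twist=[0, 0, 0, 0])

```text
time_s: 3.88
tool_pos: [0.5385, 0.4073, 0.012]
tool_rot: [-179.2, -1.4, 38.3]
force: [-0.0, 0.0, -0.1]
grip_width: 0.0871
```

Run:
```python
from h import *
o=telemetry.get_obs();print(o['tool_pos'],o['tool_rot'],o['grip_width'],o['force'],o['joint_velocities'].round(1))
t=cam("top");cv2.imwrite("pics/t2.png",cv2.resize(t['img'][150:250,140:240],None,fx=5,fy=5,interpolation=cv2.INTER_CUBIC))
o=telemetry.get_obs();print(o['tool_pos'],o['tool_rot'])
```

```text
[0.53854135 0.40734574 0.01199239] [-179.17718226   -1.44907034   38.30096942] 0.08706526186187778 [-0.03171651  0.00048101 -0.14853716] [-0.2 -0.  -0.4 -0.2 -0.4 -0.   0.2]
[0.53827291 0.4078588  0.01213312] [-179.15629233   -1.46065733   38.32533111]
```

Call:
arm_command(translation=[[0, 0, 0], [0, 0, 0], [0, 0, 0], [0, 0, 0]], twist=[0, 0, 0, 0], grip=40)

```text
time_s: 4.42
tool_pos: [0.5378, 0.4089, 0.0125]
tool_rot: [-179.1, -1.5, 38.4]
force: [0.3, -0.8, -1.0]
grip_width: 0.0548
```

Call:
arm_command(translation=[[0, 0, -0.5], [0, 0, -1.5], [0, 0, -3], [0, 0, -2], [0, 0, 0], [0, 0, 0]], twist=[0, 0, 0, 0, 0, 0])

```text
time_s: 5.18
tool_pos: [0.5368, 0.4069, 0.0866]
tool_rot: [-179.1, -1.5, 38.4]
force: [-0.4, 0.4, -1.3]
grip_width: 0.0518
```

Run:
```python
from h import *
c=cam("wrist"); cv2.imwrite("pics/w2.png",c['img'])
o=telemetry.get_obs();print(o['tool_pos'],o['tool_rot'],o['grip_width'])
go(450,115,160,40); go(490,230,150,30)
```

```text
[0.53695488 0.40689395 0.08661945] [-179.11263747   -1.52523189   38.39697684] 0.051857188793879634
7 [[-3.56, 2.5, -1.05], [-3.57, 2.48, -1.05], [-3.58, 2.47, -1.05], [-3.59, 2.45, -1.05], [-3.6, 2.44, -1.05], [-3.61, 2.42, -1.05], [-3.62, 2.41, -1.05]] [np.float64(-0.23), np.float64(-0.23), np.float64(-0.23), np.float64(-0.23), np.float64(-0.23), np.float64(-0.23), np.float64(-0.23)]
4 [[-3.67, 2.74, -1.58], [-3.56, 2.87, -1.58], [-3.46, 3.0, -1.58], [-3.34, 3.12, -1.58]] [np.float64(2.1), np.float64(2.1), np.float64(2.1), np.float64(2.1)]
```

View pics/w2.png

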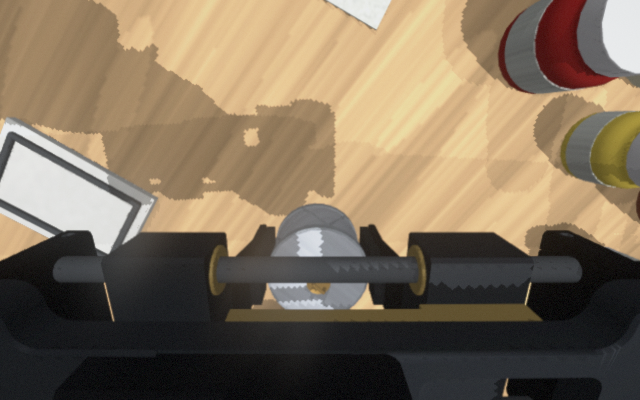

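Drum held, width 51.9 mm (nominal 52). Refining the cradle poses sub-pixel from the first top picture.

```bash
cat > cr.py <<'E'
from h import *
def cradles(im,c,verbose=True):
    s=6; out={}
    for n,(u,v),A in [("long",(221,255),(130,84)),("round",(282,228),(96,96)),("candy",(357,167),(130,84)),("square",(448,201),(96,96))]:
        x0,y0=u-28,v-32
        big=cv2.resize(im[y0:v+32,x0:u+28],None,fx=s,fy=s,interpolation=cv2.INTER_CUBIC)
        hsv=cv2.cvtColor(big,cv2.COLOR_BGR2HSV); sat=cv2.GaussianBlur(hsv[...,1],(5,5),0)
        m=cv2.threshold(sat,0,255,cv2.THRESH_BINARY_INV+cv2.THRESH_OTSU)[1]
        m=cv2.morphologyEx(m,cv2.MORPH_OPEN,np.ones((9,9)))
        k=max(cv2.findContours(m,cv2.RETR_EXTERNAL,cv2.CHAIN_APPROX_NONE)[0],key=cv2.contourArea)
        f=np.zeros_like(m); cv2.drawContours(f,[k],-1,255,-1)
        def W(k,z): return ray(c,(k.reshape(-1,2)+.5)/s-.5+[x0,y0],z)[:,:2].astype(np.float32)*1000
        r=cv2.minAreaRect(W(k,.007))
        e=cv2.erode(f,np.ones((3,3)),iterations=10)
        d=((hsv[...,2]<125)&(e>0)).astype(np.uint8)
        kd=max(cv2.findContours(d,cv2.RETR_EXTERNAL,cv2.CHAIN_APPROX_NONE)[0],key=cv2.contourArea)
        q=cv2.minAreaRect(W(kd,.012))
        print(n,*[np.round(v,1) for v in r],'wire',*[np.round(v,1) for v in q])
E
python3 - <<'E'
from cr import *
c=cam("top"); cradles(cv2.imread("pics/top0.png"),c)
E
```

```text
long [362.8 276.2] [132.   87.1] 5.5 wire [362.6 276.5] [118.6  71.7] 5.4
round [446.5  96.4] [97.7 97.3] 2.4 wire [446.6  96.2] [78.9 80.2] 46.0
candy [ 639.4 -130.8] [132.9  86.4] 15.9 wire [ 638.3 -130.9] [119.5  71.7] 16.2
square [ 538.3 -410.2] [98.1 98.9] 64.7 wire [ 538.1 -409.6] [79.6 79.7] 64.5
```

Run:
```python
from h import *
go(446.5,96.2,87,25)
```

```text
7 [[-3.77, 2.68, -0.01], [-3.68, 2.8, -0.01], [-3.58, 2.92, -0.01], [-3.48, 3.04, -0.01], [-3.38, 3.15, -0.01], [-3.27, 3.26, -0.01], [-3.16, 3.37, -0.01]] [np.float64(1.91), np.float64(1.91), np.float64(1.91), np.float64(1.91), np.float64(1.91), np.float64(1.91), np.float64(1.91)]
```

Call:
arm_command(translation=[[-2, 1.4, 0], [-3.8, 2.7, 0], [-3.7, 2.8, 0], [-3.6, 2.9, 0], [-3.5, 3, 0], [-3.4, 3.2, 0], [-3.3, 3.3, 0], [-1.5, 1.6, 0], [0, 0, 0]], twist=[1, 1.9, 1.9, 1.9, 1.9, 1.9, 1.9, 1, 0])

```text
time_s: 6.4
tool_pos: [0.4322, 0.087, 0.0689]
tool_rot: [-178.8, -0.6, 24.7]
force: [0.1, 1.5, -0.7]
grip_width: 0.052
```

Run:
```python
from h import *
o=telemetry.get_obs();print(o['tool_pos'],o['tool_rot'],o['grip_width'],o['qpos'].round(0))
go(446.5,96.2,60,None)
```

```text
[0.43217305 0.08699693 0.06890865] [-178.77602307   -0.60805439   24.66417764] 0.05200753407220454 [-32.   0.  19. 123.  -2.  57.  12.]
1 [[1.69, -0.24, 0.89]] [0.0]
```

Call:
arm_command(translation=[[0.9, -0.1, 0.5], [0.8, -0.1, 0.5], [0, 0, 0.5], [0, 0, 0.5], [0, 0, 0]], twist=[0, 0, 0, 0, 0])

```text
time_s: 7.02
tool_pos: [0.449, 0.102, 0.047]
tool_rot: [-178.8, -0.6, 25.1]
force: [-0.4, -0.8, -0.9]
grip_width: 0.0521
```

Run:
```python
from h import *
c=cam("wrist"); cv2.imwrite("pics/w3.png",c['img'])
o=telemetry.get_obs();print(o['tool_pos'],o['tool_rot'],o['grip_width'])
go(446.5,96.2,23,None)
```

```text
[0.44919966 0.1020856  0.04728931] [-178.77785396   -0.64195924   25.10442895] 0.05178656243417858
1 [[-0.49, 0.42, 2.43]] [0.0]
```

View pics/w3.png

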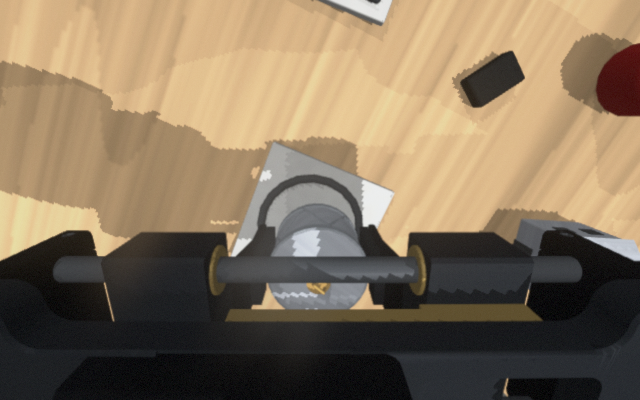

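Call:
arm_command(translation=[[-0.3, 0.2, 0.4], [-0.2, 0.2, 0.5], [0, 0, 0.4], [0, 0, 0.3], [0, 0, 0]], twist=[0, 0, 0, 0, 0])

```text
time_s: 7.7
tool_pos: [0.4461, 0.0959, 0.0303]
tool_rot: [-178.8, -0.7, 25.0]
force: [0.2, -0.1, -1.9]
grip_width: 0.0519
```

Run:
```python
from h import *
c=cam("wrist"); o=telemetry.get_obs();print(o['tool_pos'],o['tool_rot'])
k,b,n=silver(c,(318,290),45)
hsv=cv2.cvtColor(c['img'],cv2.COLOR_BGR2HSV); w=(hsv[...,1]>110)&(hsv[...,0]>8)&(hsv[...,0]<35)
m=np.zeros_like(w);m[276:307,295:340]=1; ys,xs=np.nonzero(w&m); b=np.array([xs.mean(),ys.mean()]);print(b,len(xs),ray(c,b,o['tool_pos'][2]-.0124+.053)*1000)
go(446.5,96.2,21,None)
```

```text
[0.44622405 0.0959803  0.03049105] [-178.76781104   -0.6927427    25.05065968]
[317.89714286 287.10285714] 175 [[449.11301603  88.29425587  71.09105416]]
1 [[0.03, -0.01, 0.95]] [0.0]
```

Run:
```python
from h import *
c=cam("wrist"); cv2.imwrite("pics/w4.png",c['img']); o=telemetry.get_obs()
a=np.radians(25.05); ty=np.array([np.sin(a),-np.cos(a),0]); tx=np.array([np.cos(a),np.sin(a),0])
zb=o['tool_pos'][2]-.0124
for off in (0,.003,.006,.009):
    C=np.array([*o['tool_pos'][:2],zb+.044])+ty*off
    print(off,proj(c,[C-ty*.026,C+tx*.026,C-tx*.026]).round(1).tolist(), 'base',proj(c,[C-ty*.026-[0,0,.044]]).round(1).tolist())
g=cv2.cvtColor(c['img'],cv2.COLOR_BGR2GRAY); print(g[195:245,318].tolist())
```

```text
0 [[319.0, 215.0], [369.5, 262.8], [268.2, 263.4]] base [[317.8, 193.2]]
0.003 [[319.0, 220.8], [369.2, 268.1], [268.5, 268.7]] base [[317.8, 197.7]]
0.006 [[319.0, 226.5], [368.9, 273.3], [268.7, 273.9]] base [[317.8, 202.2]]
0.009 [[319.0, 232.2], [368.7, 278.5], [269.0, 279.1]] base [[317.8, 206.7]]
[152, 151, 152, 153, 154, 153, 151, 149, 128, 107, 110, 119, 118, 114, 113, 110, 114, 113, 116, 117, 116, 111, 110, 110, 111, 113, 114, 114, 112, 103, 100, 104, 125, 133, 129, 140, 146, 141, 142, 145, 170, 199, 201, 186, 167, 147, 145, 147, 171, 200]
```

```bash
python3 -c "
import cv2;i=cv2.imread('pics/w4.png');cv2.imwrite('pics/w4c.png',cv2.resize(i[170:320,240:400],None,fx=4,fy=4))"
```

```text
(no output)
```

View pics/w4c.png

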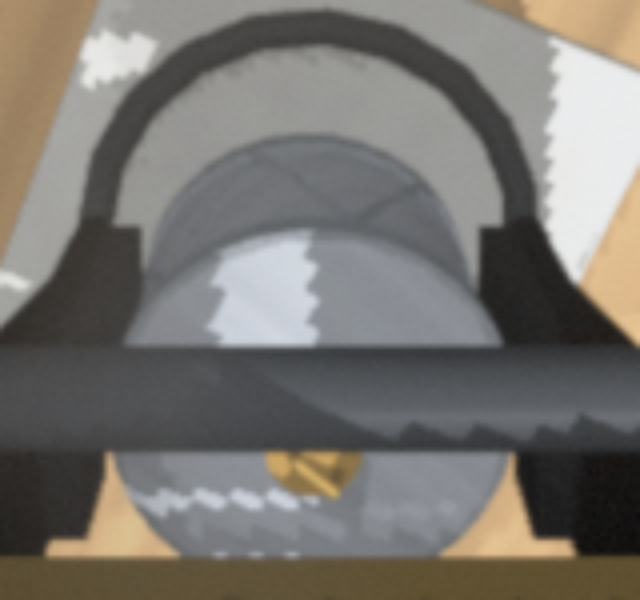

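The crop puts the drum's rim at row 226 and its base edge at row 203, so the drum sits 6.3 mm along tool +y of the TCP. I'll shift for that and set it down.

Call:
arm_command(translation=[[0, -0.3, 0], [0, -0.3, 0.2], [0, 0, 0.3], [0, 0, 0.2], [0, 0, 0.2], [0, 0, 0]], twist=[0, 0, 0, 0, 0, 0])

```text
time_s: 8.55
tool_pos: [0.4439, 0.1024, 0.0213]
tool_rot: [-178.8, -0.7, 25.1]
force: [-0.2, 0.2, -0.4]
grip_width: 0.0516
```

Run:
```python
from h import *
c=cam("wrist"); o=telemetry.get_obs();print(o['tool_pos'],o['tool_rot'],o['force'])
C=np.array([.4465,.0962,.012]); a=np.radians(25.05); ty=np.array([np.sin(a),-np.cos(a),0])
print(proj(c,[C-ty*.034,C-ty*.040,C-ty*.026-[0,0,.004]]))
g=cv2.cvtColor(c['img'],cv2.COLOR_BGR2GRAY); print(g[160:230,318].tolist())
```

```text
[0.44394393 0.10243527 0.02144644] [-178.77020014   -0.74722437   25.07878528] [ 0.57868919  0.58245389 -0.24912851]
[[317.21062809 192.41450091]
 [317.21647827 183.06608579]
 [317.1224926  202.90342737]]
[132, 129, 130, 132, 129, 124, 126, 143, 151, 151, 152, 152, 152, 152, 153, 152, 151, 154, 153, 152, 154, 153, 153, 153, 149, 116, 71, 69, 69, 73, 71, 70, 65, 65, 84, 123, 140, 144, 144, 146, 150, 152, 149, 129, 104, 112, 120, 121, 115, 112, 113, 115, 111, 114, 116, 116, 112, 109, 109, 110, 111, 113, 114, 111, 104, 100, 104, 126, 147, 142]
```

Call:
arm_command(translation=[[0, 0.1, 0], [0, 0, 0.1], [0, 0, 0.05], [0, 0, 0]], twist=[0, 0, 0, 0])

```text
time_s: 9.1
tool_pos: [0.4446, 0.1014, 0.021]
tool_rot: [-178.7, -0.7, 25.1]
force: [-0.4, -0.2, -1.4]
grip_width: 0.0516
```

Call:
arm_command(translation=[[0, 0, 0], [0, 0, 0], [0, 0, 0], [0, 0, 0], [0, 0, 0], [0, 0, 0]], twist=[0, 0, 0, 0, 0, 0], grip=100)

```text
time_s: 9.85
tool_pos: [0.445, 0.1015, 0.0209]
tool_rot: [-178.8, -0.8, 25.1]
force: [0.1, -0.6, 0.3]
grip_width: 0.0865
```

Call:
arm_command(translation=[[0, 0, -1], [0, 0, -2], [0, 0, -3], [0, 0, -3], [0, 0, 0], [0, 0, 0]], twist=[0, 0, 0, 0, 0, 0])

```text
time_s: 10.6
tool_pos: [0.4447, 0.0988, 0.1157]
tool_rot: [-178.8, -0.8, 25.0]
force: [0.6, 0.4, -0.6]
grip_width: 0.0871
```

Run:
```python
from h import *
o=telemetry.get_obs();print(o['tool_pos'],o['tool_rot'])
t=cam("top"); im=cv2.imread("pics/top0.png")
t['img']=im
for n,(u,v),r,z in [("house",(263,168),16,.068),("van",(345,232),22,.052),("candy",(406,251),24,.048)]:
    k,b,nn=silver(t,(u,v),r,70); P=ray(t,k,.03)[:,:2].astype(np.float32)*1000
    print(n,b,nn,ray(t,b,z)*1000 if b is not None else 0,cv2.minAreaRect(P))
```

```text
[0.44467171 0.09884357 0.1157018 ] [-178.77263822   -0.84980821   25.03155056]
house [261.2 165.5] 10 [[624.83358549 155.35896576  68.        ]] ((627.6769409179688, 157.034423828125), (63.429935455322266, 54.14773178100586), 21.551376342773438)
van [343.88888889 230.66666667] 9 [[438.54587179 -89.54366099  52.        ]] ((442.9596862792969, -94.71963500976562), (42.59123992919922, 90.03865051269531), 37.457698822021484)
candy [408. 251.] 9 [[ 382.445525   -276.84636918   48.        ]] ((383.5619812011719, -276.22357177734375), (43.20598602294922, 93.40322875976562), 62.98210906982422)
```

Run:
```python
from h import *
go(654,81,130,21.5)
```

```text
5 [[3.64, 2.09, -0.29], [3.66, 2.05, -0.29], [3.69, 2.0, -0.29], [3.71, 1.96, -0.29], [3.74, 1.91, -0.29]] [np.float64(0.71), np.float64(0.71), np.float64(0.71), np.float64(0.71), np.float64(0.71)]
```

Call:
arm_command(translation=[[3, 1.6, -0.3], [3.7, 2, -0.3], [3.7, 2, -0.3], [3.7, 1.9, -0.3], [3.2, 1.7, -0.3], [1.4, 0.8, 0], [0, 0, 0]], twist=[0.7, 0.7, 0.7, 0.7, 0.7, 0, 0])

```text
time_s: 11.52
tool_pos: [0.6569, 0.0804, 0.1202]
tool_rot: [-178.7, 0.1, 21.5]
force: [-0.2, 0.3, -0.3]
grip_width: 0.0872
```

Run:
```python
from h import *
c=cam("wrist"); cv2.imwrite("pics/w5.png",c['img']); np.save("w5.npy",c['T'])
o=telemetry.get_obs();print(o['tool_pos'],o['tool_rot'])
print(proj(c,[[.625,.155,0],[.625,.155,.068]]))
```

```text
[0.65613315 0.08061018 0.12015688] [-1.78628426e+02  1.60966770e-01  2.15571434e+01]
[[315.43184371 110.33030703]
 [314.6643625  106.46429621]]
```

View pics/w5.png

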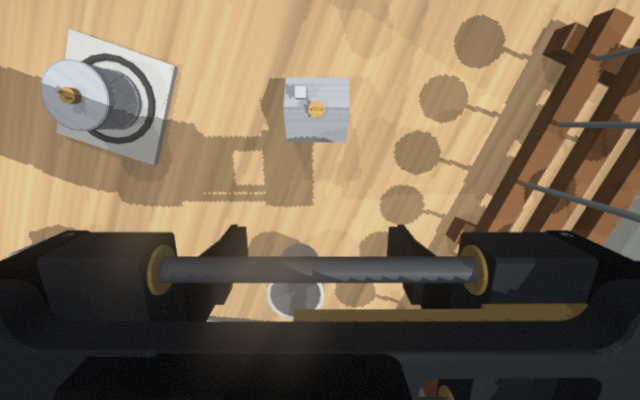

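Run:
```python
from h import *
c=cam("wrist")
k,b,n=silver(c,(318,109),46,70,90)
P=ray(c,k,.04)[:,:2].astype(np.float32)*1000
print(b,n,ray(c,b,.068)*1000,cv2.minAreaRect(P),k.min(0),k.max(0))
k,b,n=silver(c,(100,100),90,70,60); 
hsv=cv2.cvtColor(c['img'],cv2.COLOR_BGR2HSV); w=(hsv[...,1]>110)&(hsv[...,0]>8)&(hsv[...,0]<35); w[:85]=0;w[106:]=0;w[:,:55]=0;w[:,84:]=0
ys,xs=np.nonzero(w); print("drum cap",xs.mean(),ys.mean(),ray(c,(xs.mean(),ys.mean()),.060)*1000)
go(625,155,120,None)
```

```text
[316.90710383 109.59016393] 183 [[626.48362418 153.82064478  68.        ]] ((626.3815307617188, 154.2450714111328), (54.72453308105469, 52.12510681152344), 20.36084747314453) [284  77] [350 143]
drum cap 68.73557692307692 95.1298076923077 [[447.92665684  95.50125692  60.        ]]
2 [[-0.07, -4.01, 0.03], [-0.07, -4.01, 0.03]] [0.0, 0.0]
```

```bash
cat >> h.py <<'E'
def go(x,y,z,yaw=None,step=4.0,n=None):
    o=telemetry.get_obs(); p=np.array(o['tool_pos'])*100; Rm=R.from_euler('xyz',o['tool_rot'],degrees=True)
    d=np.array([x,y,z])/10-p; t=0 if yaw is None else float((yaw-o['tool_rot'][2]+90)%180-90)
    if n is None: n=max(1,int(np.ceil(max(np.linalg.norm(d)/step,abs(t)/9))))
    rows=[(Rm*R.from_euler('z',-t*i/n,degrees=True)).inv().apply(d/n).round(2).tolist() for i in range(n)]
    print('pos',(p*10).round(1),np.round(o['tool_rot'],1)); print(n,rows,round(-t/n,2))
E
python3 - <<'E'
from h import *
go(626.4,154,120,21)
E
```

```text
pos [655.7  81.  120.6] [-1.786e+02  1.000e-01  2.160e+01]
2 [[-0.02, -3.93, 0.13], [-0.04, -3.93, 0.13]] 0.29
```

Call:
arm_command(translation=[[0, -1.8, 0.1], [0, -2, 0.1], [0, -2, 0.1], [0, -1.5, 0.1], [0, -0.5, 0], [0, 0, 0]], twist=[0.3, 0.3, 0, 0, 0, 0])

```text
time_s: 12.38
tool_pos: [0.6215, 0.1622, 0.119]
tool_rot: [-178.4, 0.2, 21.2]
force: [-0.6, -1.1, -1.5]
grip_width: 0.0871
```

Run:
```python
from h import *
go(626.4,154,12,None,3)
```

```text
pos [621.5 162.2 119. ] [-178.4    0.2   21.2]
4 [[0.05, 0.31, 2.67], [0.05, 0.31, 2.67], [0.05, 0.31, 2.67], [0.05, 0.31, 2.67]] 0.0
```

Call:
arm_command(translation=[[0.1, 0.4, 0], [0.1, 0.4, 0.5], [0, 0.1, 1], [0, 0.1, 1], [0, 0.1, 1], [0, 0, 0.3], [0, 0, 0]], twist=[0, 0, 0, 0, 0, 0, 0])

```text
time_s: 13.25
tool_pos: [0.6276, 0.1491, 0.0765]
tool_rot: [-178.5, 0.3, 20.9]
force: [-0.5, -0.2, 0.8]
grip_width: 0.0872
```

Run:
```python
from h import *
go(626.4,154,12,None,2)
```

```text
pos [627.6 149.1  76.5] [-178.5    0.3   20.9]
4 [[0.03, -0.08, 1.62], [0.03, -0.08, 1.62], [0.03, -0.08, 1.62], [0.03, -0.08, 1.62]] 0.0
```

Call:
arm_command(translation=[[0, -0.2, 0.5], [0, -0.2, 1.2], [0, -0.1, 1.5], [0, 0, 1.5], [0, 0, 1], [0, 0, 0.2], [0, 0, 0]], twist=[0, 0, 0, 0, 0, 0, 0])

```text
time_s: 14.12
tool_pos: [0.6244, 0.1561, 0.0131]
tool_rot: [-178.5, 0.4, 21.0]
force: [-0.4, -0.8, 0.2]
grip_width: 0.087
```

Run:
```python
from h import *
c=cam("wrist"); cv2.imwrite("pics/w6.png",cv2.resize(c['img'][150:320,220:420],None,fx=3,fy=3))
go(626.4,154,12,None,2)
```

```text
pos [624.5 156.1  13.3] [-178.5    0.3   21. ]
1 [[0.11, 0.26, 0.12]] 0.0
```

View pics/w6.png

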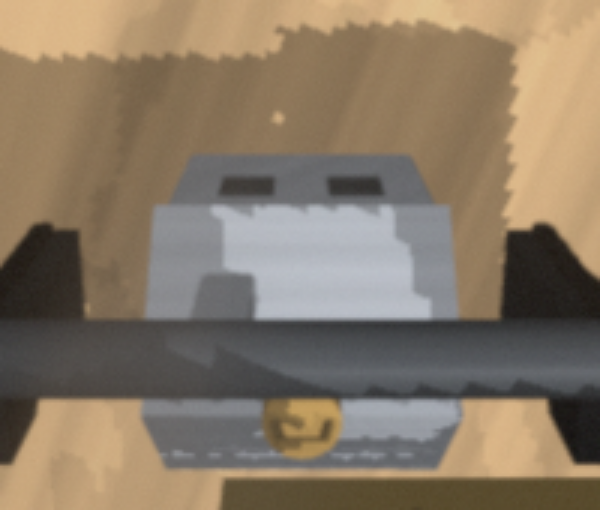

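The house sits square between the jaws, ridge along the jaw axis, with its base edge at image row ≈202. From that row I compute the offset along tool y.

```bash
cat >> h.py <<'E'
def off(c,row,col,z,half):
    "tool-y offset (mm) of object centre from TCP, from its far edge (half width) seen at pixel, height z"
    o=telemetry.get_obs(); a=np.radians(o['tool_rot'][2]); ty=np.array([np.sin(a),-np.cos(a)])
    return ((ray(c,(col,row),z)[0,:2]-o['tool_pos'][:2])@ty)*1000+half
E
python3 - <<'E'
from h import *
c=cam("wrist"); print(off(c,201.7,321,0,24),off(c,218,321,.04,24))
E
```

```text
3.907484716599704 1.4816977947528756
```

Call:
arm_command(translation=[[0.1, 0.3, 0.1], [0, 0, 0], [0, 0, 0]], twist=[0, 0, 0])

```text
time_s: 14.6
tool_pos: [0.6278, 0.1536, 0.0138]
tool_rot: [-178.5, 0.2, 21.0]
force: [-0.3, -0.3, 0.1]
grip_width: 0.0874
```

Call:
arm_command(translation=[[0, 0, 0], [0, 0, 0], [0, 0, 0], [0, 0, 0], [0, 0, 0], [0, 0, 0]], twist=[0, 0, 0, 0, 0, 0], grip=40)

```text
time_s: 15.35
tool_pos: [0.6278, 0.1537, 0.0139]
tool_rot: [-178.5, 0.2, 21.0]
force: [0.2, 0.1, -0.2]
grip_width: 0.0497
```

Call:
arm_command(translation=[[0, 0, -1], [0, 0, -2], [0, 0, -3], [0, 0, -2], [0, 0, -1], [0, 0, 0], [0, 0, 0]], twist=[0, 0, 0, 0, 0, 0, 0])

```text
time_s: 16.23
tool_pos: [0.6298, 0.1514, 0.112]
tool_rot: [-178.5, -0.0, 20.9]
force: [0.8, -0.6, -0.7]
grip_width: 0.0498
```

Run:
```python
from h import *
c=cam("wrist"); o=telemetry.get_obs(); print(o['grip_width'])
g=cv2.cvtColor(c['img'],cv2.COLOR_BGR2GRAY); print(g[190:240,321].tolist())
go(555,-370,110,-25.4,5.5)
```

```text
0.049606930959266035
[204, 204, 203, 202, 200, 191, 155, 122, 115, 114, 112, 117, 116, 115, 116, 117, 118, 118, 117, 116, 118, 130, 147, 152, 153, 150, 154, 155, 155, 155, 154, 155, 153, 152, 151, 148, 149, 152, 152, 150, 153, 153, 156, 155, 157, 155, 170, 178, 180, 180]
pos [629.9 151.3 111.9] [-178.5   -0.    20.9]
10 [[-2.56, 4.6, -0.1], [-2.18, 4.79, -0.1], [-1.79, 4.95, -0.1], [-1.38, 5.08, -0.1], [-0.97, 5.18, -0.1], [-0.55, 5.24, -0.1], [-0.12, 5.26, -0.1], [0.31, 5.26, -0.1], [0.73, 5.22, -0.1], [1.15, 5.14, -0.1]] 4.63
```

Call:
arm_command(translation=[[-1.3, 2.3, 0], [-2.4, 4.4, 0], [-2, 4.8, 0], [-1.8, 5, 0], [-1.4, 5.1, 0], [-1, 5.2, 0], [-0.5, 5.2, 0], [-0.1, 5.2, 0], [0.3, 4, 0], [0.3, 2, 0]], twist=[3, 4.6, 4.6, 4.6, 4.6, 4.6, 4.6, 4.6, 4, 2])

```text
time_s: 17.52
tool_pos: [0.5222, -0.3191, 0.0963]
tool_rot: [-179.4, 1.6, -23.2]
force: [-0.5, 0.9, -0.7]
grip_width: 0.0498
```

Run:
```python
from h import *
c=cam("wrist"); o=telemetry.get_obs(); z=o['tool_pos'][2]-.0139
g=cv2.cvtColor(c['img'],cv2.COLOR_BGR2GRAY); print(g[190:216,321].tolist())
print(off(c,196,321,z,24), o['grip_width'])
go(538.2,-410,90,-25.4,5.5)
```

```text
[190, 189, 189, 189, 186, 175, 146, 120, 113, 110, 105, 109, 111, 112, 112, 112, 112, 114, 112, 108, 109, 143, 176, 189, 191, 188]
-2.5218713799167034 0.050062725186931674
pos [ 521.2 -321.7   96.4] [-179.6    1.6  -23.3]
2 [[2.54, 3.72, 0.22], [2.61, 3.67, 0.22]] 1.03
```

Call:
arm_command(translation=[[1, 1.4, 0.2], [1.3, 2, 0.2], [1.2, 2, 0.2], [1, 1.2, 0], [0.3, 0.3, 0], [0, 0, 0]], twist=[0.5, 0.5, 0.5, 0.4, 0, 0])

```text
time_s: 18.32
tool_pos: [0.5413, -0.4012, 0.0857]
tool_rot: [-179.3, 1.8, -24.8]
force: [-0.3, 0.8, 0.0]
grip_width: 0.0499
```

Run:
```python
from h import *
go(538.2,-410,60,-25.4,1)
```

```text
pos [ 541.3 -401.2   85.7] [-179.3    1.8  -24.8]
3 [[0.06, 0.32, 0.85], [0.06, 0.32, 0.85], [0.06, 0.32, 0.85]] 0.22
```

Call:
arm_command(translation=[[0.1, 0.4, 0.5], [0.1, 0.4, 1], [0, 0.1, 1], [0, 0, 1], [0, 0, 0.5], [0, 0, 0]], twist=[0.3, 0.3, 0, 0, 0, 0])

```text
time_s: 19.08
tool_pos: [0.5384, -0.4066, 0.0418]
tool_rot: [-179.2, 1.9, -25.2]
force: [-0.0, -0.2, -0.6]
grip_width: 0.0496
```

Run:
```python
from h import *
go(538.2,-410,38,-25.4,1)
c=cam("wrist"); cv2.imwrite("pics/w7.png",cv2.resize(c['img'][100:320,180:460],None,fx=2.8,fy=2.8))
o=telemetry.get_obs(); z=o['tool_pos'][2]-.0139
a=np.radians(-25.4); tx=np.array([np.cos(a),np.sin(a),0]);ty=np.array([np.sin(a),-np.cos(a),0]);C=np.array([.5382,-.41,.012])
p=proj(c,[C-ty*.032-tx*.032,C-ty*.032+tx*.032,C-ty*.04-tx*.04,C-ty*.04+tx*.04]);print(((p-[180,100])*2.8).round(0).tolist(),z)
```

```text
pos [ 538.4 -406.6   41.8] [-179.2    1.9  -25.2]
1 [[0.14, 0.32, 0.37]] 0.16
[[263.0, 231.0], [521.0, 233.0], [230.0, 199.0], [555.0, 202.0]] 0.028230285307403267
```

View pics/w7.png

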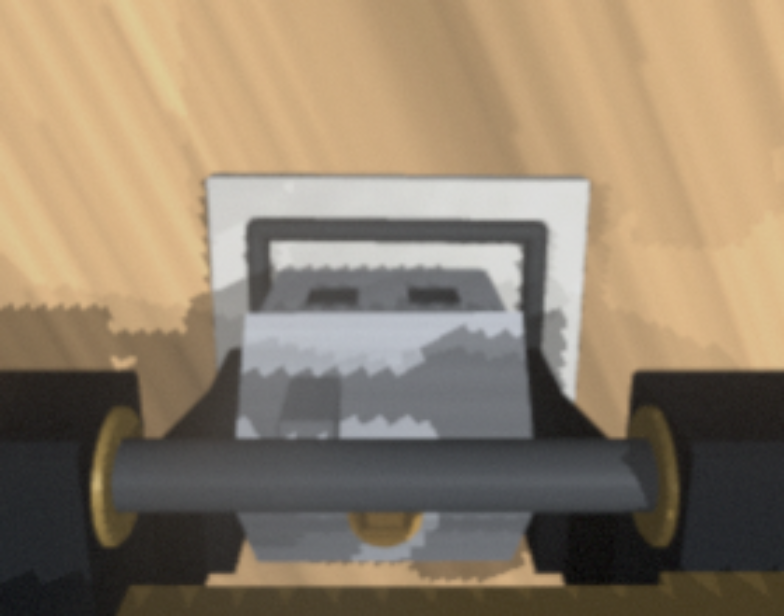

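Run:
```python
from h import *
c=cam("wrist"); o=telemetry.get_obs(); a=np.radians(-25.3); A=np.array([[np.cos(a),np.sin(a)],[np.sin(a),-np.cos(a)]])
def q(px,py,z): return (A@(ray(c,(px/2.8+180,py/2.8+100),z)[0,:2]-o['tool_pos'][:2])*1000).round(1)
print(o['tool_pos'],"base L/R",q(277,268,.0282),q(488,268,.0282),"wire in",q(270,240,.012),q(525,240,.012),"board",q(210,178,.008),q(589,178,.008))
```

```text
[ 0.53874768 -0.40690998  0.04251343] base L/R [-25.  -23.7] [ 23.7 -24.2] wire in [-29.3 -26.6] [ 34.3 -27.1] board [-44.7 -41.5] [ 49.9 -42.1]
```

Run:
```python
from h import *
go(539.2,-413.3,23.5,None,10)
```

```text
pos [ 538.7 -406.9   42.5] [-179.2    1.8  -25.2]
1 [[0.37, 0.58, 1.88]] 0.0
```

Call:
arm_command(translation=[[0.2, 0.3, 0], [0.2, 0.2, 0.3], [0, 0.05, 0.5], [0, 0, 0.5], [0, 0, 0.3], [0, 0, 0]], twist=[0, 0, 0, 0, 0, 0])

```text
time_s: 19.92
tool_pos: [0.5401, -0.4141, 0.0259]
tool_rot: [-179.2, 1.8, -25.2]
force: [0.9, 0.5, 0.2]
grip_width: 0.0495
```

Run:
```python
from h import *
go(539.2,-413.3,22,None,10)
```

```text
pos [ 540.1 -414.1   25.9] [-179.2    1.8  -25.2]
1 [[-0.11, -0.02, 0.39]] 0.0
```

Call:
arm_command(translation=[[-0.1, 0, 0.2], [0, 0, 0.15], [0, 0, 0.1], [0, 0, 0]], twist=[0, 0, 0, 0])

```text
time_s: 20.42
tool_pos: [0.5391, -0.4141, 0.0227]
tool_rot: [-179.3, 1.7, -25.2]
force: [-0.1, -0.2, 0.8]
grip_width: 0.0502
```

Call:
arm_command(translation=[[0, 0, 0.1], [0, 0, 0.05], [0, 0, 0]], twist=[0, 0, 0])

```text
time_s: 20.8
tool_pos: [0.539, -0.4145, 0.0225]
tool_rot: [-179.3, 1.7, -25.3]
force: [-0.4, 0.8, 1.9]
grip_width: 0.0495
```

Call:
arm_command(translation=[[0, 0, 0], [0, 0, 0], [0, 0, 0], [0, 0, 0], [0, 0, 0], [0, 0, 0]], twist=[0, 0, 0, 0, 0, 0], grip=100)

```text
time_s: 21.55
tool_pos: [0.5393, -0.414, 0.0209]
tool_rot: [-179.3, 1.7, -25.2]
force: [-0.4, 0.0, -0.1]
grip_width: 0.0865
```

Call:
arm_command(translation=[[0, 0, -1], [0, 0, -2], [0, 0, -3], [0, 0, -3], [0, 0, -1], [0, 0, 0], [0, 0, 0]], twist=[0, 0, 0, 0, 0, 0, 0])

```text
time_s: 22.42
tool_pos: [0.5419, -0.4174, 0.1291]
tool_rot: [-179.3, 1.5, -25.3]
force: [0.3, -0.8, -0.3]
grip_width: 0.0868
```

Run:
```python
from h import *
o=telemetry.get_obs(); print(o['qpos'].round(0))
a=np.radians(63); ty=np.array([np.sin(a),-np.cos(a)]); print(ty)
a=np.radians(-27); 
# sweet at (383,-277), width axis 63 -> yaw 63 or -117
for y in (63,-117):
    a=np.radians(y); ty=np.array([np.sin(a),-np.cos(a)]); print(y,np.array([383,-277])+ty*85)
```

```text
[  8.  31.  40.  84. -20.  74.  24.]
[ 0.89100652 -0.4539905 ]
63 [ 458.73555456 -315.58919248]
-117 [ 307.26444544 -238.41080752]
```

Run:
```python
from h import *
go(329,-335,122,-45,4.5)
```

```text
pos [ 541.9 -417.4  129.1] [-179.3    1.5  -25.3]
6 [[-3.79, 0.28, 0.21], [-3.77, 0.49, 0.21], [-3.73, 0.71, 0.21], [-3.69, 0.92, 0.21], [-3.63, 1.13, 0.21], [-3.56, 1.34, 0.21]] 3.29
```

Call:
arm_command(translation=[[-2, 0.1, 0.1], [-3.7, 0.4, 0.2], [-3.7, 0.6, 0.2], [-3.7, 0.8, 0.2], [-3.6, 1, 0.2], [-3, 1.1, 0.2], [-1.6, 0.6, 0], [0, 0, 0], [0, 0, 0]], twist=[2, 3.3, 3.3, 3.3, 3.3, 3, 1.5, 0, 0])

```text
time_s: 23.55
tool_pos: [0.3283, -0.3287, 0.114]
tool_rot: [179.9, 2.5, -45.4]
force: [0.8, -0.4, 0.2]
grip_width: 0.087
```

Run:
```python
from h import *
c=cam("wrist"); cv2.imwrite("pics/w8.png",c['img'])
o=telemetry.get_obs(); print(o['tool_pos'],o['tool_rot'],o['qpos'].round(0))
p=proj(c,[.383,-.277,.03])[0]; print(p)
k,b,n=silver(c,p,70,70,60)
P=ray(c,k,.034)[:,:2].astype(np.float32)*1000
print(b,n,b is not None and ray(c,b,.048)*1000,cv2.minAreaRect(P))
p=proj(c,[.5386,-.412,.03])[0]; print(p)
```

```text
[ 0.32822736 -0.32883352  0.11399964] [179.88112056   2.55874733 -45.43215055] [ -6.   2.  49. 116.  -2.  65.  -1.]
[322.47288554 113.42056949]
[324.03921569 116.60784314] 153 [[ 382.46025761 -279.93210048   48.        ]] ((382.422607421875, -279.9888916015625), (39.32479476928711, 92.02928924560547), 63.49602127075195)
[581.34984351  93.04545333]
```

View pics/w8.png

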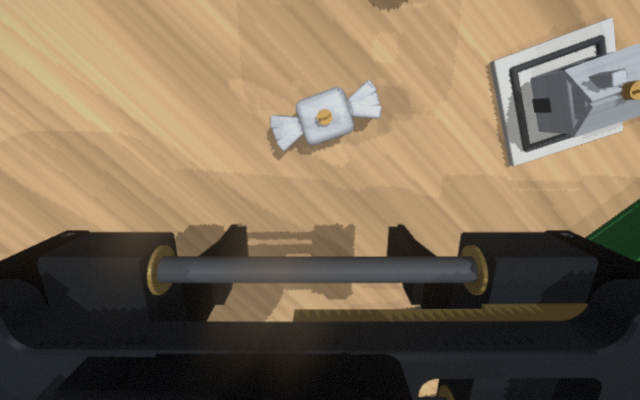

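Run:
```python
from h import *
go(382.4,-280,110,-116.5,4.5)
```

```text
pos [ 328.2 -328.8  114. ] [179.9   2.6 -45.4]
8 [[0.04, -0.91, 0.05], [-0.1, -0.91, 0.05], [-0.24, -0.88, 0.05], [-0.37, -0.83, 0.05], [-0.49, -0.77, 0.05], [-0.61, -0.68, 0.05], [-0.7, -0.58, 0.05], [-0.79, -0.46, 0.05]] 8.88
```

Call:
arm_command(translation=[[0, -0.5, 0], [-0.1, -0.9, 0], [-0.2, -0.9, 0], [-0.4, -0.8, 0], [-0.5, -0.8, 0], [-0.6, -0.7, 0], [-0.7, -0.6, 0], [-0.8, -0.5, 0], [-0.3, -0.2, 0], [0, 0, 0]], twist=[5, 8.5, 8.5, 8.5, 8.5, 8.5, 8.5, 8.5, 4.5, 0])

```text
time_s: 24.85
tool_pos: [0.3883, -0.2793, 0.112]
tool_rot: [177.4, -0.0, -116.3]
force: [0.5, -0.7, -0.3]
grip_width: 0.0869
```

Run:
```python
from h import *
go(382.4,-280,11,-116.5,2)
print(telemetry.get_obs()['qpos'].round(0))
```

```text
pos [ 388.3 -279.3  112. ] [ 177.4   -0.  -116.3]
6 [[0.05, 0.01, 1.69], [0.05, 0.01, 1.69], [0.05, 0.01, 1.69], [0.05, 0.01, 1.69], [0.05, 0.01, 1.69], [0.05, 0.01, 1.69]] 0.03
[-14.   5.  49. 114.  -4.  65. -80.]
```

Call:
arm_command(translation=[[0.1, 0, 0.7], [0.1, 0, 1.5], [0.1, 0, 1.8], [0, 0, 1.8], [0, 0, 1.5], [0, 0, 1], [0, 0, 0.3], [0, 0, 0]], twist=[0, 0, 0, 0, 0, 0, 0, 0])

```text
time_s: 25.85
tool_pos: [0.3813, -0.2814, 0.019]
tool_rot: [177.2, -0.1, -116.2]
force: [-0.1, 1.2, 0.1]
grip_width: 0.0869
```

Run:
```python
from h import *
go(382.4,-280,11,-116.5,2)
```

```text
pos [ 381.3 -281.4   19. ] [ 1.772e+02 -1.000e-01 -1.162e+02]
1 [[-0.17, -0.08, 0.8]] 0.33
```

Call:
arm_command(translation=[[-0.2, -0.1, 0.3], [0, 0, 0.3], [0, 0, 0], [0, 0, 0]], twist=[0.3, 0, 0, 0])

```text
time_s: 26.35
tool_pos: [0.3843, -0.2801, 0.0137]
tool_rot: [177.4, -0.1, -116.5]
force: [-0.9, -0.3, 0.4]
grip_width: 0.0872
```

Call:
arm_command(translation=[[0, 0, 0], [0, 0, 0], [0, 0, 0], [0, 0, 0], [0, 0, 0], [0, 0, 0]], twist=[0, 0, 0, 0, 0, 0], grip=30)

```text
time_s: 27.1
tool_pos: [0.3844, -0.2802, 0.014]
tool_rot: [177.4, -0.1, -116.5]
force: [0.9, 1.0, -0.7]
grip_width: 0.0378
```

Call:
arm_command(translation=[[0, 0, -1], [0, 0, -2], [0, 0, -3], [0, 0, -2], [0, 0, -1], [0, 0, 0], [0, 0, 0]], twist=[0, 0, 0, 0, 0, 0, 0])

```text
time_s: 27.98
tool_pos: [0.3874, -0.2821, 0.1079]
tool_rot: [177.4, -0.1, -116.5]
force: [0.6, 0.1, -0.5]
grip_width: 0.038
```

Run:
```python
from h import *
c=cam("wrist"); o=telemetry.get_obs(); cv2.imwrite("pics/w9.png",c['img']); np.save("w9T.npy",c['T']); print(o['grip_width'])
go(639,-132,100,-74,5)
```

```text
0.038083721894742475
pos [ 387.4 -282.1  107.9] [ 1.774e+02 -1.000e-01 -1.165e+02]
6 [[-4.11, -2.64, 0.0], [-3.75, -3.13, 0.0], [-3.34, -3.56, 0.0], [-2.87, -3.95, 0.0], [-2.37, -4.27, 0.0], [-1.82, -4.53, 0.0]] -7.09
```

Call:
arm_command(translation=[[-2, -1.3, 0], [-3.9, -2.6, 0], [-3.7, -3.1, 0], [-3.3, -3.5, 0], [-2.8, -3.9, 0], [-2.2, -4, 0], [-1, -2.6, 0], [-0.3, -1, 0], [0, 0, 0]], twist=[-4, -7, -7, -7, -7, -6, -3, 0, 0])

```text
time_s: 29.15
tool_pos: [0.6362, -0.1091, 0.0893]
tool_rot: [177.2, 2.0, -74.5]
force: [-0.5, 0.1, 0.5]
grip_width: 0.0379
```

Run:
```python
from h import *
go(639,-132,60,-74,2)
print(telemetry.get_obs()['qpos'].round(0))
```

```text
pos [ 636.2 -109.1   89.3] [177.2   2.  -74.5]
2 [[1.19, 0.1, 1.43], [1.19, 0.1, 1.43]] -0.27
[-17.  28.  33.  90. -16.  70. -55.]
```

Call:
arm_command(translation=[[0.6, 0.1, 0.3], [0.6, 0.1, 0.7], [0.6, 0, 0.8], [0.4, 0, 0.8], [0, 0, 0.8], [0, 0, 0.3], [0, 0, 0]], twist=[-0.2, -0.2, 0, 0, 0, 0, 0])

```text
time_s: 30.02
tool_pos: [0.6344, -0.1361, 0.0488]
tool_rot: [177.0, 2.0, -74.6]
force: [0.5, 0.4, -1.4]
grip_width: 0.0378
```

Run:
```python
from h import *
go(639,-132,40,-74,2)
c=cam("wrist"); o=telemetry.get_obs(); np.save("w10T.npy",c['T']); print(o['tool_pos'],o['tool_rot'])
cv2.imwrite("pics/w10.png",cv2.resize(c['img'][80:320,180:460],None,fx=2.8,fy=2.5*1.12))
```

```text
pos [ 634.4 -136.1   48.8] [177.    2.  -74.6]
1 [[-0.24, -0.6, 0.86]] -0.57
[ 0.63448944 -0.13605148  0.04898808] [177.02874783   1.99459494 -74.5676196 ]
```

View pics/w10.png

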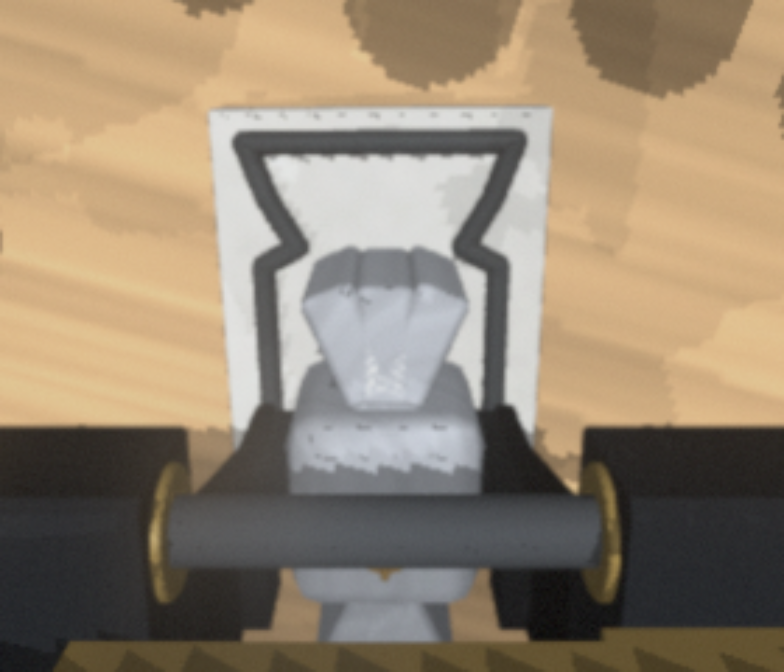

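Sweet held square over its cradle: fan base edge at crop row 248 (x 308–465), board far corners at (211,110) and (551,108), wire inner far edge at row 153.

```bash
cat >> h.py <<'E'
def toolxy(c,px,s,org,z):
    o=telemetry.get_obs(); Rm=R.from_euler('xyz',o['tool_rot'],degrees=True).as_matrix()
    a=np.radians(o['tool_rot'][2]); A=np.array([[np.cos(a),np.sin(a)],[np.sin(a),-np.cos(a)]])
    return (A@(ray(c,np.array(px)/s+org,z)[0,:2]-o['tool_pos'][:2])*1000).round(1)
E
python3 - <<'E'
from h import *
c=cam("wrist"); o=telemetry.get_obs(); Rm=R.from_euler('xyz',o['tool_rot'],degrees=True).as_matrix()
# tool-z tilt: end of fan at tool (0,-46,14)mm -> world z
ze=(o['tool_pos']+Rm@np.array([0,-.044,.014]))[2]; print(ze)
f=lambda p,z: toolxy(c,p,2.8,[180,80],z)
for z in (ze,.035): print("fan end",f((385,248),z),f((308,290),z),f((465,290),z))
print("board",f((211,110),.008),f((551,108),.008),f((232,430),.008),f((537,430),.008))
print("wire far inner",f((265,153),.012),f((497,153),.012),"mid",f((284,400),.012),f((486,400),.012))
print(o['tool_pos'],o['tool_rot'])
E
```

```text
0.032977704666990654
fan end [  0.8 -41.3] [-16.9 -31.3] [ 19.  -31.7]
fan end [  0.8 -41.8] [-16.6 -31.9] [ 18.8 -32.3]
board [-42.7 -69.5] [ 39.9 -70.2] [-42.9  17. ] [41.8 15.6]
wire far inner [-29.1 -59.7] [ 27.  -59.9] mid [-27.2   5.8] [27.  5.]
[ 0.6346296  -0.13605263  0.04921622] [177.04682126   1.98686142 -74.56104145]
```

Run:
```python
from h import *
go(643.5,-131.5,26,-74,20)
```

```text
pos [ 634.6 -136.1   49.2] [177.    2.  -74.6]
1 [[-0.12, -1.09, 2.27]] -0.56
```

Call:
arm_command(translation=[[-0.1, -0.4, 0], [0, -0.4, 0.2], [0, -0.2, 0.4], [0, 0, 0.5], [0, 0, 0.5], [0, 0, 0.3], [0, 0, 0]], twist=[-0.3, -0.3, 0, 0, 0, 0, 0])

```text
time_s: 31.0
tool_pos: [0.6439, -0.1312, 0.0287]
tool_rot: [177.1, 2.0, -73.9]
force: [-0.4, 0.5, -0.6]
grip_width: 0.0379
```

Run:
```python
from h import *
go(643.5,-131.5,22,-74,20)
```

```text
pos [ 643.9 -131.2   28.7] [177.1   2.  -73.9]
1 [[0.05, 0.01, 0.67]] 0.13
```

Call:
arm_command(translation=[[0, 0, 0.2], [0, 0, 0.2], [0, 0, 0.1], [0, 0, 0]], twist=[0, 0, 0, 0])

```text
time_s: 31.5
tool_pos: [0.6438, -0.1312, 0.0237]
tool_rot: [177.1, 2.0, -73.9]
force: [0.6, -0.3, -0.6]
grip_width: 0.0382
```

Call:
arm_command(translation=[[0, 0, 0.1], [0, 0, 0.05], [0, 0, 0]], twist=[0, 0, 0])

```text
time_s: 31.88
tool_pos: [0.6439, -0.1312, 0.0228]
tool_rot: [177.2, 2.0, -73.9]
force: [-0.4, -0.1, 0.6]
grip_width: 0.0377
```

Run:
```python
from h import *
go(643.5,-131.5,22,-74,20); o=telemetry.get_obs(); print(o['force'],o['wrist_torque'])
c=cam("wrist")
g=cv2.cvtColor(c['img'],cv2.COLOR_BGR2GRAY); print(g[110:200,318].tolist())
cv2.imwrite("pics/w11.png",c['img'])
```

```text
pos [ 643.9 -131.2   22.8] [177.2   2.  -73.9]
1 [[0.02, 0.04, 0.08]] 0.12
[-0.43325664 -0.12113198  0.60778709] [-0.10236176  0.1337488  -0.01137278]
[138, 140, 138, 138, 136, 136, 137, 138, 135, 139, 146, 154, 182, 203, 205, 205, 203, 198, 197, 195, 193, 192, 187, 181, 172, 173, 172, 160, 152, 185, 215, 213, 202, 207, 222, 222, 213, 172, 113, 81, 83, 88, 89, 86, 81, 75, 72, 99, 178, 219, 217, 209, 209, 209, 207, 208, 204, 205, 180, 143, 131, 130, 129, 131, 133, 131, 130, 132, 134, 132, 132, 134, 133, 161, 185, 191, 189, 193, 194, 196, 199, 202, 203, 203, 200, 200, 197, 196, 196, 197]
```

Run:
```python
from h import *
c=cam("wrist"); f=lambda r,z: toolxy(c,(318,r),1,[0,0],z)
print("wire",f(157.2,.012),"fan",f(168.3,.009),"board",f(147.5,.012))
```

```text
wire [  1.3 -49.7] fan [  1.2 -42.2] board [  1.3 -55.5]
```

Call:
arm_command(translation=[[0, 0, 0.1], [0, 0, 0.05], [0, 0, 0]], twist=[0, 0, 0])

```text
time_s: 32.35
tool_pos: [0.6439, -0.1312, 0.0228]
tool_rot: [177.2, 2.0, -73.9]
force: [-1.4, 0.8, 0.1]
grip_width: 0.0379
```

Call:
arm_command(translation=[[0, 0, 0], [0, 0, 0], [0, 0, 0], [0, 0, 0], [0, 0, 0], [0, 0, 0]], twist=[0, 0, 0, 0, 0, 0], grip=100)

```text
time_s: 33.1
tool_pos: [0.6439, -0.1312, 0.0216]
tool_rot: [177.2, 2.0, -73.9]
force: [-0.2, 0.4, 0.3]
grip_width: 0.085
```

Call:
arm_command(translation=[[0, 0, -1], [0, 0, -2], [0, 0, -3], [0, 0, -2], [0, 0, -1], [0, 0, 0], [0, 0, 0]], twist=[0, 0, 0, 0, 0, 0, 0])

```text
time_s: 33.98
tool_pos: [0.6499, -0.1334, 0.1185]
tool_rot: [177.3, 2.0, -73.9]
force: [0.1, -0.3, -1.0]
grip_width: 0.0869
```

Run:
```python
from h import *
c=cam("wrist"); hsv=cv2.cvtColor(c['img'],cv2.COLOR_BGR2HSV)
print(telemetry.get_obs()['qpos'].round(0))
a=np.radians(10); ty=np.array([np.sin(a),-np.cos(a)]); t=np.array([441,-92])+85*ty; print(t)
go(t[0],t[1],120,10,3)
```

```text
[-15.  29.  34.  86. -16.  73. -53.]
[ 455.7600951  -175.70865901]
pos [ 649.9 -133.4  118.4] [177.3   2.  -73.9]
10 [[-0.13, 1.98, 0.08], [-0.42, 1.94, 0.08], [-0.7, 1.86, 0.08], [-0.96, 1.74, 0.08], [-1.21, 1.58, 0.08], [-1.42, 1.38, 0.08], [-1.61, 1.16, 0.08], [-1.76, 0.91, 0.08], [-1.88, 0.65, 0.08], [-1.95, 0.37, 0.08]] -8.39
```

Call:
arm_command(translation=[[-0.1, 1.4, 0], [-0.4, 1.9, 0], [-0.7, 1.9, 0], [-1, 1.7, 0], [-1.2, 1.6, 0], [-1.4, 1.4, 0], [-1.6, 1.2, 0], [-1.8, 0.9, 0], [-1.9, 0.7, 0], [-1.4, 0.4, 0]], twist=[-7, -8.4, -8.4, -8.4, -8.4, -8.4, -8.4, -8.4, -8.4, -5])

```text
time_s: 35.28
tool_pos: [0.4551, -0.1743, 0.1187]
tool_rot: [-178.2, 4.0, 8.2]
force: [0.9, 0.1, 0.1]
grip_width: 0.0868
```

Call:
arm_command(translation=[[0, 0, 0], [0, 0, 0]], twist=[0, 0])

```text
time_s: 35.52
tool_pos: [0.4542, -0.1741, 0.1178]
tool_rot: [-178.2, 4.1, 8.0]
force: [0.3, -0.1, 0.0]
grip_width: 0.087
```

Run:
```python
from h import *
c=cam("wrist"); cv2.imwrite("pics/w12.png",c['img'])
o=telemetry.get_obs(); print(o['tool_pos'],o['tool_rot'],o['qpos'].round(0))
p=proj(c,[.441,-.092,.03])[0]; print(p)
for z in(.044,.03):
    k,b,n=silver(c,p,62,70,60); P=ray(c,k,z)[:,:2].astype(np.float32)*1000
    print(b,n,b is not None and ray(c,b,.052)*1000,cv2.minAreaRect(P))
print(k.min(0),k.max(0))
```

```text
[ 0.45418706 -0.17419631  0.11779238] [-178.20653838    4.08752786    8.01872487] [ -6.   7.  25. 111.  -3.  68.  28.]
[322.7180272  107.10424099]
[318.10625 104.21875] 160 [[438.47260227 -91.46973465  52.        ]] ((442.5841369628906, -96.9288558959961), (41.36461639404297, 85.78671264648438), 37.07587814331055)
[318.10625 104.21875] 160 [[438.47260227 -91.46973465  52.        ]] ((441.78424072265625, -96.47312927246094), (43.792484283447266, 90.82195281982422), 37.07587432861328)
[277  52] [365 167]
```

View pics/w12.png

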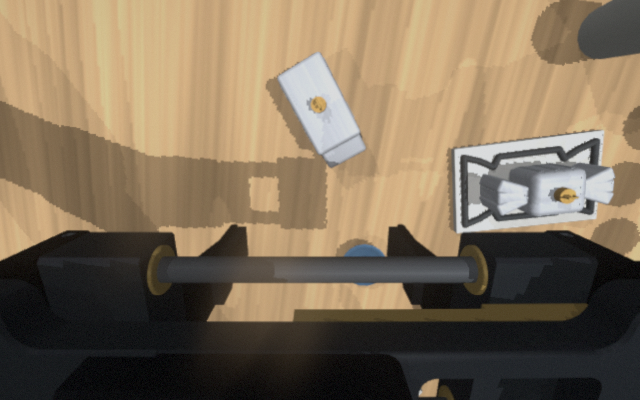

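The sweet lies inside its wire. The van shows at image (323,109), centre about (443,−97.5) mm, jaw direction 37°. Tool tilt has grown to about 4°, so I move more gently from here.

Run:
```python
from h import *
go(443,-97.5,115,37.1,1.1)
```

```text
pos [ 454.2 -174.2  117.8] [-178.2    4.1    8. ]
8 [[-0.0, -0.97, 0.07], [0.06, -0.97, 0.07], [0.12, -0.96, 0.07], [0.18, -0.95, 0.07], [0.24, -0.94, 0.07], [0.3, -0.92, 0.07], [0.36, -0.9, 0.07], [0.41, -0.87, 0.07]] -3.64
```

Call:
arm_command(translation=[[0, -0.9, 0], [0.1, -0.9, 0], [0.1, -0.9, 0], [0.2, -0.9, 0], [0.2, -0.9, 0], [0.3, -0.9, 0], [0.4, -0.9, 0], [0.4, -0.9, 0], [0.1, -0.1, 0], [0, 0, 0]], twist=[-3.6, -3.6, -3.6, -3.6, -3.6, -3.6, -3.6, -3.5, 0, 0])

```text
time_s: 36.83
tool_pos: [0.4492, -0.0935, 0.1182]
tool_rot: [-176.5, 2.9, 37.4]
force: [0.1, 0.3, 0.3]
grip_width: 0.0867
```

Run:
```python
from h import *
go(443,-97.5,50,37.1,1.1)
```

```text
pos [449.2 -93.5 118.2] [-176.5    2.9   37.4]
7 [[-0.06, 0.05, 0.98], [-0.06, 0.05, 0.98], [-0.06, 0.05, 0.98], [-0.06, 0.05, 0.98], [-0.06, 0.05, 0.98], [-0.06, 0.05, 0.98], [-0.06, 0.05, 0.98]] 0.05
```

Call:
arm_command(translation=[[-0.1, 0, 0.5], [-0.1, 0.1, 1], [-0.1, 0.1, 1], [0, 0, 1.2], [0, 0, 1.2], [0, 0, 0.8], [0, 0, 0.2], [0, 0, 0]], twist=[0, 0, 0, 0, 0, 0, 0, 0])

```text
time_s: 37.83
tool_pos: [0.4422, -0.0971, 0.0541]
tool_rot: [-176.4, 3.0, 37.2]
force: [-0.1, -0.3, 0.8]
grip_width: 0.087
```

Run:
```python
from h import *
go(443,-97.5,12,37.1,1.1)
c=cam("wrist"); hsv=cv2.cvtColor(c['img'],cv2.COLOR_BGR2HSV); w=(hsv[...,1]>110)&(hsv[...,0]>8)&(hsv[...,0]<35)&(hsv[...,2]>90)
s=(hsv[...,1]<70)&(hsv[...,2]>60); 
for r in range(150,250,6):
    x=np.nonzero(s[r,230:410])[0]; print(r,(x.min()+230,x.max()+230,len(x)) if len(x) else 0,end=' ')
cv2.imwrite("pics/w13.png",c['img'])
```

```text
pos [442.2 -97.1  54.1] [-176.4    3.    37.2]
4 [[0.06, 0.09, 1.05], [0.06, 0.09, 1.05], [0.06, 0.09, 1.05], [0.06, 0.09, 1.05]] 0.04
150 0 156 0 162 (np.int64(300), np.int64(319), 6) 168 (np.int64(291), np.int64(350), 60) 174 (np.int64(289), np.int64(352), 64) 180 (np.int64(288), np.int64(352), 65) 186 (np.int64(288), np.int64(352), 65) 192 (np.int64(288), np.int64(352), 65) 198 (np.int64(289), np.int64(352), 64) 204 (np.int64(289), np.int64(351), 63) 210 (np.int64(289), np.int64(351), 63) 216 (np.int64(289), np.int64(351), 58) 222 (np.int64(289), np.int64(351), 46) 228 (np.int64(289), np.int64(350), 43) 234 (np.int64(289), np.int64(350), 50) 240 (np.int64(289), np.int64(350), 62) 246 (np.int64(289), np.int64(350), 62)
```

Run:
```python
from h import *
c=cam("wrist"); g=cv2.cvtColor(c['img'],cv2.COLOR_BGR2GRAY); print(g[155:185,320].tolist(),g[155:185,305].tolist())
for r in (164,166,168,170): print(r,off(c,r,320,0,44).round(1),off(c,r,320,.044,44).round(1))
```

```text
[131, 130, 129, 131, 131, 128, 125, 117, 109, 108, 108, 108, 108, 118, 135, 147, 149, 150, 150, 152, 155, 178, 205, 219, 219, 220, 219, 220, 216, 210] [135, 134, 134, 133, 131, 132, 129, 116, 110, 107, 106, 107, 110, 118, 139, 151, 151, 153, 153, 155, 151, 154, 162, 193, 216, 217, 218, 219, 217, 212]
164 3.0 -1.5
166 4.6 -0.3
168 6.1 1.0
170 7.7 2.2
```

Run:
```python
from h import *
go(445,-100,12,37.1,1.1)
```

```text
pos [442.4 -97.1  54.4] [-176.4    3.    37.2]
4 [[0.06, 0.16, 1.05], [0.06, 0.16, 1.05], [0.06, 0.16, 1.05], [0.06, 0.16, 1.05]] 0.03
```

Call:
arm_command(translation=[[0.1, 0.3, 0.3], [0.1, 0.3, 0.8], [0, 0, 1], [0, 0, 1], [0, 0, 0.8], [0, 0, 0.2], [0, 0, 0]], twist=[0, 0, 0, 0, 0, 0, 0])

```text
time_s: 38.8
tool_pos: [0.4446, -0.1001, 0.0101]
tool_rot: [-176.5, 3.0, 37.2]
force: [-0.4, 0.2, 0.2]
grip_width: 0.0869
```

Call:
arm_command(translation=[[0, 0, 0], [0, 0, 0], [0, 0, 0], [0, 0, 0], [0, 0, 0], [0, 0, 0]], twist=[0, 0, 0, 0, 0, 0], grip=30)

```text
time_s: 39.55
tool_pos: [0.4456, -0.1001, 0.0111]
tool_rot: [-176.5, 2.9, 37.3]
force: [-0.4, -0.4, 0.4]
grip_width: 0.0408
```

Run:
```python
from h import *
c=cam("wrist"); g=cv2.cvtColor(c['img'],cv2.COLOR_BGR2GRAY); print(g[130:195,320].tolist())
for r in (150,160,170): print(r,off(c,r,320,0,44).round(1),off(c,r,320,.044,44).round(1))
go(445,-100,12,37.1,1.1); print(telemetry.get_obs()['grip_width'])
```

```text
[202, 203, 202, 202, 203, 204, 203, 202, 203, 201, 200, 199, 197, 194, 179, 156, 141, 139, 140, 138, 137, 139, 140, 139, 139, 141, 139, 138, 139, 138, 134, 128, 119, 113, 116, 116, 117, 116, 118, 126, 150, 177, 186, 184, 177, 173, 210, 229, 232, 231, 231, 231, 231, 231, 231, 230, 218, 185, 166, 165, 164, 163, 165, 164, 164]
150 -10.0 -12.4
160 -3.8 -7.8
170 2.4 -3.1
pos [ 445.6 -100.1   11.1] [-176.5    2.9   37.2]
1 [[-0.05, -0.06, -0.08]] 0.14
0.04096648395633304
```

Call:
arm_command(translation=[[0, 0, -1], [0, 0, -2], [0, 0, -3], [0, 0, -3], [0, 0, -2], [0, 0, -1], [0, 0, 0], [0, 0, 0]], twist=[0, 0, 0, 0, 0, 0, 0, 0])

```text
time_s: 40.6
tool_pos: [0.4542, -0.1026, 0.1361]
tool_rot: [-176.5, 2.9, 37.2]
force: [0.1, -0.6, -0.6]
grip_width: 0.0406
```

Run:
```python
from h import *
go(475,100,130,66,2.5); print(telemetry.get_obs()['grip_width'])
```

```text
pos [ 454.2 -102.6  136.1] [-176.5    2.9   37.2]
9 [[1.55, -1.65, 0.09], [1.64, -1.56, 0.09], [1.72, -1.47, 0.09], [1.8, -1.37, 0.09], [1.87, -1.27, 0.09], [1.94, -1.16, 0.09], [2.0, -1.05, 0.09], [2.06, -0.94, 0.09], [2.11, -0.82, 0.09]] -3.2
0.0405687617362051
```

Call:
arm_command(translation=[[1, -1.1, 0], [1.6, -1.6, 0], [1.7, -1.5, 0], [1.8, -1.4, 0], [1.9, -1.3, 0], [1.9, -1.2, 0], [2, -1, 0], [2.1, -0.9, 0], [2, -0.8, 0], [1, -0.4, 0]], twist=[-2, -3.2, -3.2, -3.2, -3.2, -3.2, -3.2, -3.2, -3.2, -1.5])

```text
time_s: 41.85
tool_pos: [0.4742, 0.1194, 0.1363]
tool_rot: [-175.3, 0.7, 68.5]
force: [0.3, 0.4, -0.1]
grip_width: 0.041
```

Run:
```python
from h import *
go(368,265,100,95.4,2.5); print(telemetry.get_obs()['grip_width'])
```

```text
pos [474.2 119.4 136.3] [-175.3    0.7   68.5]
8 [[1.21, -1.86, 0.59], [1.32, -1.79, 0.59], [1.42, -1.71, 0.59], [1.52, -1.62, 0.59], [1.61, -1.53, 0.59], [1.7, -1.43, 0.59], [1.78, -1.33, 0.59], [1.85, -1.22, 0.59]] -3.36
0.04095906160035056
```

Call:
arm_command(translation=[[1, -1.7, 0], [1.3, -1.8, 0.2], [1.4, -1.7, 0.4], [1.5, -1.6, 0.6], [1.6, -1.5, 0.6], [1.7, -1.4, 0.6], [1.6, -1.2, 0.6], [0.8, -0.6, 0.3], [0, 0, 0]], twist=[-3.2, -3.4, -3.4, -3.4, -3.4, -3.4, -3.4, -2.4, 0])

```text
time_s: 42.98
tool_pos: [0.368, 0.2568, 0.1114]
tool_rot: [-175.4, -1.5, 96.4]
force: [-0.1, 0.1, -0.6]
grip_width: 0.0407
```

Run:
```python
from h import *
go(362.7,276.4,55,95.4,1.5); print(telemetry.get_obs()['qpos'].round(0))
```

```text
pos [368.  256.8 111.4] [-175.4   -1.5   96.4]
4 [[0.46, 0.04, 1.42], [0.46, 0.03, 1.42], [0.46, 0.03, 1.42], [0.46, 0.03, 1.42]] 0.25
[-33.   2.  -3. 116.  -4.  66.  63.]
```

Call:
arm_command(translation=[[0.4, 0, 0.4], [0.5, 0, 0.8], [0.5, 0, 1], [0.4, 0, 1], [0, 0, 1], [0, 0, 0.8], [0, 0, 0.3], [0, 0, 0]], twist=[0.4, 0.4, 0, 0, 0, 0, 0, 0])

```text
time_s: 43.98
tool_pos: [0.3629, 0.2748, 0.0546]
tool_rot: [-175.4, -1.4, 95.3]
force: [-0.2, 0.1, -0.2]
grip_width: 0.0408
```

Run:
```python
from h import *
c=cam("wrist"); go(362.7,276.4,40,95.4,1.5)
cv2.imwrite("pics/w14.png",cv2.resize(c['img'][80:320,180:460],None,fx=2.8,fy=2.8))
```

```text
pos [363.  274.9  54.8] [-175.4   -1.4   95.3]
1 [[0.12, 0.1, 1.48]] -0.14
```

View pics/w14.png

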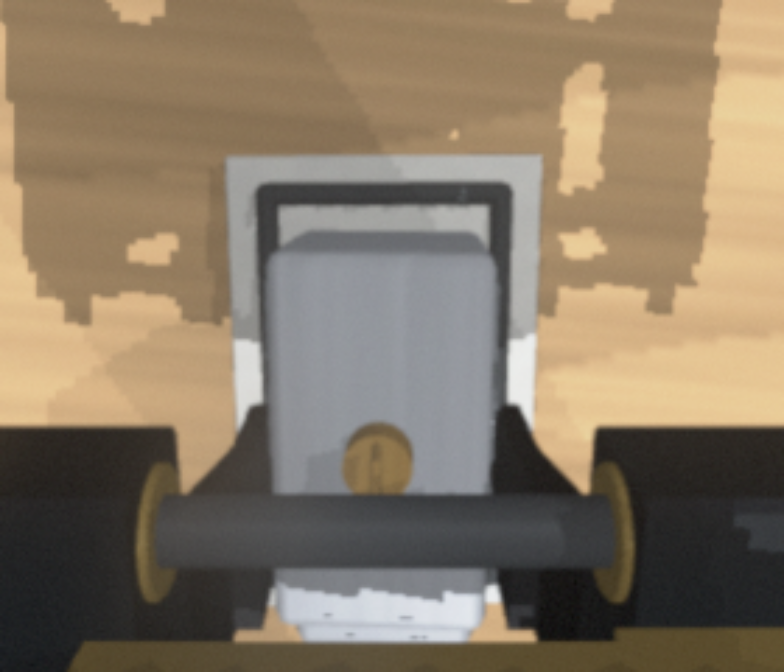

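Run:
```python
from h import *
c=cam("wrist"); o=telemetry.get_obs(); f=lambda p,z: toolxy(c,p,2.8,[180,80],z)
zb=o['tool_pos'][2]-.0111
print("van rear base",f((300,232),zb),f((470,232),zb),"rear top",f((270,252),zb+.044),f((496,252),zb+.044),'cap',f((378,462),zb+.053))
print("board",f((226,157),.008),f((542,155),.008),f((237,420),.008),f((536,420),.008))
print("wire",f((279,205),.012),f((490,205),.012),f((268,385),.012))
print(o['tool_pos'],o['tool_rot'])
```

```text
van rear base [-19.7 -47.4] [ 18.4 -47.3] rear top [-21.3 -47.5] [ 17.1 -47.4] cap [ -3.2 -13.3]
board [-41.6 -64.2] [ 41.9 -64.8] [-41.3   8. ] [43.   8.7]
wire [-27.6 -51.9] [ 27.8 -51.8] [-31.8  -3.2]
[0.36314807 0.27503131 0.05501716] [-175.4157197    -1.38825581   95.26201245]
```

Run:
```python
from h import *
go(366.7,276.2,26,95.8,30)
```

```text
pos [363.1 275.   55. ] [-175.4   -1.4   95.3]
1 [[0.01, 0.6, 2.86]] -0.54
```

Call:
arm_command(translation=[[0, 0.3, 0], [0, 0.3, 0.3], [0, 0, 0.6], [0, 0, 0.7], [0, 0, 0.6], [0, 0, 0.3], [0, 0, 0]], twist=[-0.3, -0.2, 0, 0, 0, 0, 0])

```text
time_s: 44.95
tool_pos: [0.3676, 0.2762, 0.0281]
tool_rot: [-175.5, -1.4, 95.8]
force: [0.4, 0.3, -0.5]
grip_width: 0.0404
```

Run:
```python
from h import *
go(366.7,276.2,20,95.8,30)
c=cam("wrist"); g=cv2.cvtColor(c['img'],cv2.COLOR_BGR2GRAY); print(g[120:185,318].tolist()); print(g[175,255:380].tolist())
cv2.imwrite("pics/w15.png",c['img'])
```

```text
pos [367.6 276.2  28.1] [-175.5   -1.4   95.8]
1 [[-0.01, -0.02, 0.81]] -0.01
[131, 132, 135, 139, 143, 145, 143, 157, 172, 177, 174, 169, 171, 169, 170, 168, 168, 152, 108, 68, 68, 68, 68, 66, 63, 61, 61, 100, 135, 154, 163, 167, 171, 170, 170, 170, 169, 168, 168, 171, 169, 167, 140, 114, 110, 112, 111, 112, 113, 118, 129, 142, 148, 151, 151, 153, 154, 156, 154, 154, 154, 155, 156, 155, 155]
[160, 162, 163, 163, 164, 163, 165, 165, 157, 144, 116, 69, 61, 60, 62, 64, 62, 58, 58, 72, 101, 123, 131, 142, 149, 152, 149, 148, 148, 148, 150, 150, 151, 153, 153, 154, 154, 155, 155, 154, 155, 154, 153, 153, 154, 154, 156, 155, 154, 153, 153, 154, 152, 151, 153, 153, 152, 152, 152, 151, 152, 153, 153, 153, 155, 157, 155, 157, 157, 155, 154, 151, 153, 151, 152, 151, 151, 151, 150, 151, 152, 151, 151, 153, 154, 151, 153, 152, 153, 155, 155, 155, 153, 154, 153, 152, 155, 154, 154, 152, 149, 140, 150, 161, 131, 76, 60, 64, 68, 70, 68, 67, 71, 102, 150, 181, 183, 183, 184, 182, 183, 184, 184, 181, 166]
```

Run:
```python
from h import *
c=cam("wrist"); o=telemetry.get_obs(); f=lambda p,z: toolxy(c,p,1,[0,0],z)
print("wire",f((318,147.3),.012),"van",f((318,162.3),o['tool_pos'][2]-.0105),"wireL/R",f((275,175),.012),f((359.5,175),.012), "rear top",f((318,170.5),o['tool_pos'][2]-.0105+.044))
```

```text
wire [ -0.2 -56.8] van [ -0.4 -47.8] wireL/R [-28.1 -39.2] [ 27. -39.] rear top [ -1.7 -47.4]
```

Call:
arm_command(translation=[[0, 0, 0.2], [0, 0, 0.2], [0, 0, 0.1], [0, 0, 0]], twist=[0, 0, 0, 0])

```text
time_s: 45.55
tool_pos: [0.3679, 0.2767, 0.0236]
tool_rot: [-175.6, -1.5, 95.8]
force: [0.4, 0.0, -0.4]
grip_width: 0.0405
```

Call:
arm_command(translation=[[0, 0, 0.1], [0, 0, 0.1], [0, 0, 0]], twist=[0, 0, 0])

```text
time_s: 45.92
tool_pos: [0.3677, 0.2768, 0.0216]
tool_rot: [-175.6, -1.5, 95.8]
force: [0.6, 0.0, -0.2]
grip_width: 0.0407
```

Call:
arm_command(translation=[[0, -0.1, 0.1], [0, 0, 0.1], [0, 0, 0]], twist=[0, 0, 0])

```text
time_s: 46.3
tool_pos: [0.3667, 0.2771, 0.02]
tool_rot: [-175.6, -1.5, 95.8]
force: [-0.2, -0.6, 0.6]
grip_width: 0.0402
```

Call:
arm_command(translation=[[0, 0, 0.1], [0, 0, 0.05], [0, 0, 0]], twist=[0, 0, 0])

```text
time_s: 46.68
tool_pos: [0.3667, 0.2775, 0.0192]
tool_rot: [-175.6, -1.6, 95.8]
force: [-0.8, -0.1, 1.7]
grip_width: 0.04
```

Call:
arm_command(translation=[[0, 0, 0.1], [0, 0, 0]], twist=[0, 0])

```text
time_s: 46.92
tool_pos: [0.3667, 0.2778, 0.0186]
tool_rot: [-175.6, -1.6, 95.8]
force: [-1.0, -0.2, 2.6]
grip_width: 0.0402
```

Call:
arm_command(translation=[[0, 0, 0], [0, 0, 0], [0, 0, 0], [0, 0, 0], [0, 0, 0], [0, 0, 0]], twist=[0, 0, 0, 0, 0, 0], grip=90)

```text
time_s: 47.68
tool_pos: [0.3665, 0.2771, 0.0174]
tool_rot: [-175.6, -1.5, 95.8]
force: [0.2, -0.7, -0.5]
grip_width: 0.0777
```

Call:
arm_command(translation=[[0, 0, -1], [0, 0, -2], [0, 0, -3], [0, 0, -3], [0, 0, -3], [0, 0, -2], [0, 0, 0], [0, 0, 0]], twist=[0, 0, 0, 0, 0, 0, 0, 0])

```text
time_s: 48.68
tool_pos: [0.3783, 0.2744, 0.165]
tool_rot: [-175.7, -1.6, 95.8]
force: [0.0, -0.9, -0.1]
grip_width: 0.0783
```

Call:
arm_command(translation=[[1.5, 0, -0.3], [3, 0, -0.3], [3, 0, 0], [3, 0, 0], [3, 0, 0], [3, 0, 0], [3, 0, 0], [1.5, 0, 0], [0, 0, 0], [0, 0, 0]], twist=[0, 0, 0, 0, 0, 0, 0, 0, 0, 0])

```text
time_s: 49.92
tool_pos: [0.3494, 0.4937, 0.1684]
tool_rot: [-174.9, -1.3, 96.0]
force: [0.1, 0.4, 0.7]
grip_width: 0.0785
```

```bash
cat > fin.py <<'E'
from h import *
c=cam("top"); cv2.imwrite("pics/top_end.png",c['img']); hsv=cv2.cvtColor(c['img'],cv2.COLOR_BGR2HSV)
g=((hsv[...,1]>105)&(hsv[...,0]>8)&(hsv[...,0]<35)&(hsv[...,2]>70)).astype(np.uint8)
i0=cv2.imread("pics/top0.png")
for n,x,y,z,r in [("drum",446.5,96.2,.060,7),("house",538.5,-411,.076,7),("candy",639,-131,.056,7),("van",363,276,.060,9)]:
    u,v=proj(c,[x/1000,y/1000,z])[0]; w=np.zeros_like(g); cv2.circle(w,(round(u),round(v)),r,1,-1)
    ys,xs=np.nonzero(g*w); b=(xs.mean(),ys.mean()) if len(xs) else None
    print(n,len(xs),ray(c,b,z)[0].round(4)*1000 if b else None)
for n,(u,v) in dict(jar=(220,175),tumbler=(313,155)).items():
    d=cv2.absdiff(c['img'][v-14:v+14,u-14:u+14],i0[v-14:v+14,u-14:u+14]); print(n,d.mean().round(1),(d.max(2)>40).sum())
E
python3 - <<'E'
exec(open('fin.py').read())
w=cam("wrist"); cv2.imwrite("pics/w16.png",w['img']); o=telemetry.get_obs(); print(o['tool_pos'],o['tool_rot'])
print(proj(w,[[.363,.276,.03],[.3,.27,.008],[.43,.28,.008]]))
E
```

```text
drum 10 [446.5  96.1  60. ]
house 11 [ 538.7 -409.4   76. ]
candy 10 [ 640.2 -129.8   56. ]
van 9 [354.4 276.3  60. ]
jar 5.2 0
tumbler 7.5 0
[0.34964872 0.49357719 0.16870299] [-174.96053934   -1.30351409   95.93988931]
[[113.84916708 190.20184563]
 [120.2359901  131.03516187]
 [131.16911865 242.1878852 ]]
```

Run:
```python
from h import *
w=cam("wrist"); g=cv2.cvtColor(w['img'],cv2.COLOR_BGR2GRAY); a=np.radians(5.5); u=np.array([np.cos(a),np.sin(a)]); v=np.array([-u[1],u[0]]); C=np.array([.3628,.2765])
for lat in (-14,0,14):
    s=np.arange(-70,71,2); P=np.array([np.r_[C+u*x/1000+v*lat/1000,.010] for x in s]); q=proj(w,P).round().astype(int)
    print(lat,[int(g[y,x]) if 0<=x<640 and 0<=y<400 else -1 for x,y in q])
for lo in (-30,10):
    s=np.arange(-46,47,2); P=np.array([np.r_[C+u*lo/1000+v*x/1000,.010] for x in s]); q=proj(w,P).round().astype(int)
    print('x',lo,[int(g[y,x]) for x,y in q])
t=cam("top"); g=cv2.cvtColor(t['img'],cv2.COLOR_BGR2GRAY)
s=np.arange(-70,71,3); q=proj(t,np.array([np.r_[C+u*x/1000,.010] for x in s])).astype(np.float32); print('top',cv2.remap(g,q[None,:,0],q[None,:,1],1)[0].tolist())
```

```text
-14 [142, 140, 101, 130, 136, 137, 123, 58, 54, 84, 133, 134, 134, 115, 142, 179, 186, 184, 185, 187, 187, 186, 186, 186, 189, 185, 187, 187, 188, 187, 189, 187, 188, 189, 188, 190, 189, 189, 191, 190, 190, 189, 189, 189, 189, 190, 189, 187, 188, 190, 189, 188, 189, 187, 157, 167, 168, 177, 180, 180, 133, 88, 52, 49, 47, 48, 51, 52, 47, 46, 49]
0 [144, 133, 101, 131, 134, 135, 76, 60, 55, 86, 136, 135, 137, 116, 92, 89, 88, 80, 78, 75, 74, 75, 75, 79, 81, 90, 88, 85, 78, 76, 78, 78, 78, 78, 80, 86, 91, 89, 81, 80, 81, 81, 80, 79, 80, 84, 92, 93, 94, 95, 93, 94, 119, 167, 182, 181, 182, 180, 176, 176, 123, 87, 55, 53, 54, 50, 53, 52, 51, 53, 51]
14 [147, 143, 110, 154, 138, 134, 76, 59, 57, 94, 137, 138, 132, 123, 89, 90, 88, 87, 85, 65, 54, 54, 51, 56, 56, 63, 71, 90, 91, 93, 93, 92, 92, 93, 94, 92, 93, 96, 91, 93, 93, 95, 93, 92, 94, 90, 75, 61, 63, 63, 64, 66, 66, 84, 92, 93, 95, 118, 184, 189, 164, 114, 58, 57, 55, 54, 54, 52, 52, 52, 46]
x -30 [184, 186, 186, 188, 186, 184, 185, 185, 185, 189, 184, 182, 183, 184, 186, 187, 187, 186, 174, 131, 103, 105, 76, 74, 77, 88, 91, 89, 86, 66, 54, 52, 54, 100, 192, 197, 148, 81, 77, 72, 179, 199, 201, 186, 125, 100, 153]
x 10 [185, 173, 175, 174, 173, 178, 183, 188, 187, 188, 186, 188, 188, 188, 187, 190, 190, 187, 183, 148, 108, 93, 81, 81, 83, 93, 93, 91, 94, 92, 93, 95, 127, 140, 189, 194, 132, 94, 81, 83, 183, 190, 189, 186, 104, 100, 159]
top [100, 83, 98, 113, 81, 45, 71, 104, 107, 137, 155, 154, 154, 154, 152, 154, 154, 154, 156, 155, 152, 150, 147, 145, 149, 153, 157, 156, 155, 156, 154, 157, 155, 119, 135, 143, 150, 157, 134, 144, 151, 72, 66, 145, 162, 119, 115]
```

All four ornaments check out and the jar and tumbler are unchanged, so I'm handing in.

```bash
python3 -c "
from cell import env; print(env.sign_off())"
```

```text
the job is handed in; nothing more can be done
None
```

All four ornaments are in their matching cradles, and I handed the job in at about 50 s. The hand-in reports no verdict.

**Last checks**
- **Drum, house, sweet:** the final top view puts their caps within about 2 mm of the cradle centres. The wrist pictures showed each one upright inside its wire.
- **Van:** its rear edge and left side run parallel to the wire, each with about 7–8 mm clear. I inferred the bonnet-end gap from the van's length. My picture budget was used up, so I checked the van from pixel brightness values instead of viewing a picture.
- **Jar and tumbler:** their patches in the top view match the first picture.

**What went wrong or disagreed**
- **Drum grasp:** on the first approach the drum was nudged about 10 mm along the table. I let go and gripped it again. It then sat 6 mm off the tool centre, which I allowed for when placing it.
- **Tool tilt:** the tool's tilt crept up to about 5° over the long moves. The van was leaning about 2° in the jaws when it touched the board at about 2 N, and it settled flat on release.
- **Cameras:** the wrist and top views differed by about 2 mm, and by about 4 mm for the van's starting position. I placed the ornaments by their gaps to the wire as seen from the wrist.

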